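Hand-wind the sample tray out of the stopped loader

ROBOT

A 6-joint arm with a two-finger parallel gripper is mounted at the origin on the work surface. World frame = base frame: x ahead of the robot, y to its left, z up, the work surface at z = 0. Lengths are in m, angles in degrees, forces in N, time in s.
With the tool pointing down it reaches from about 0.4 to 0.825 m from the base axis. Payload 7 kg.
Tool frame: the origin (TCP) lies on the centre line of the jaws, within the pads' length; the fingertips stand 19 mm ahead of it and the grasp point (between the pads) is the TCP; z points along the fingers, y is the line along which they close (so a half turn about z gives the same grasp; the last joint's range is limited). The gripper opens to 88 mm and grips with 3 to 60 N. Pads are 19 mm wide; open, the fingers measure 130 mm over their backs; the gripper's body (78 mm by 193 mm) begins 47 mm behind the grasp point.
Start: joints at [-60.613, 20.546, 0.682, 0, -70.136, -16.507], TCP at [0.15, -0.658, 0.21] pointing down, gripper open.
Joint ranges: [-176.03, 176.03], [-82.01, 121.73], [-58.28, 71.71], [-173.87, 95.51], [-174.79, -0.11], [-173.66, 173.66]. Speed limits (degrees/s): [136.94, 136.94, 172.46, 180, 180, 180].

INTERFACE

Orientations are given as [roll, pitch, yaw] about the fixed x, y, z axes, in that order (R = Rz(yaw) Ry(pitch) Rx(roll)).
In Python, from plant import get_state, capture, close_job gives the robot as it stands.
- The arm moves only by the tool apply_moves, never from a script. Its argument "targets" is a list of rows, each a list of 7 numbers: the opening, from 0 (shut) to 1 (fully open), then the shift along the tool's x, y, z normalised to -1 to 1, where 1 is 1000 mm, then the turn, a rotation vector about the tool's x, y, z normalised to -1 to 1, where 1 is 90 degrees. In form: [[claw, tx, ty, tz, ax, ay, az], ...]. A call has 1 to 20 rows; each row shifts and turns the commanded pose from where the row before left it, along the tool's axes as they then stand; what a row does not reach is not made up. A row lasts 1/12 s, in which the tool goes at most 41.7 mm and 7.16 degrees, less where a joint would pass 70% of its speed; a pose out of reach is approached as far as the arm can. A call with a number of a shift or a turn outside -1 to 1 is refused whole. A call with a gripper value outside its range is refused whole. The fingers move at their own pace and stop on an object; "newtons" is the grip in N (left out, the last holds). Time passes only in rows, so rows that do not move let the fingers close. It gives the time, the measured TCP pose, the force, the opening and the grip force at its end, in the units of the state.
- get_state(): the state, without advancing time (a new reading comes with each control period).
- capture(name): name is "scene" or "top"; returns a dict with "frame" (420x560x3 uint8, red, green, blue), "range_z" (420x560 float32, m along the optical axis (not along the pixel's ray), 0 where there is no reading), "camera_matrix" (3x3 intrinsics, pixels), "T" (4x4, takes a point from camera to world coordinates). Camera axes: x right, y down, z forward; pixel columns grow to the right and rows downward; lengths in m; the calibration is good to about 2 mm. A picture is of the moment at which its call begins.
- close_job(): hands the job in; it is judged then, once.
The state is a dict: "time_s": time; "joints": joint angles; "qd": joint speeds; "joint_torque": joint torques, N m; "tcp_pos": TCP position; "eef_rot": TCP orientation; "contact_force": force on the tool from outside, world axes, zero at the start; "moment": the same for the moment, N m; "gripper_width": finger opening in m; "gripper_force": force on a finger pad.
Only numpy, scipy, OpenCV 4.12 (cv2) and the standard library are available. Lean on these libraries where they do the work, as an engineer would, in place of code of your own. Each camera call takes 0.05 s, during which the arm holds its last target. There are 200 camera calls.

TASK

The sample loader has stopped with its tray of tubes drawn in under the hood. First free the slide lock (lift the black wing grip against its spring, turn it counter-clockwise as far as it goes and let it settle there raised); then fit the loose crank fully down onto the square shaft end and wind it clockwise, two full turns, until the sample tray is fully out at its stop. Finally take the crank off and lay it flat, knob up, in its grey tray; never push the sample tray by hand, and leave the other things on the bench where they are.

Things in the scene. Friction and masses are not known exactly. Their poses are not given: they have to be found in the camera images.
- loader: The fixed sample loader. Its origin is on the bench straight below the drive shaft axis; z up. Its white drive deck is 50 mm high and spans x -55..55, y -220..140 mm in this frame. The track of the sample tray runs along y at x 90..240 (nothing above 65 mm) and goes under a white hood at y 160..370, x 87..243 mm, 176 mm high.
- shaft_shoulder (a point): Centre of the round steel shoulder (60 mm diameter, 14 mm above the deck, so 64 mm above the bench) that the crank's underside rests on when fully seated. The axes turn with the shaft; z up. From it rises the square shaft end: 18 mm square with sides along this frame's x and y, 28 mm high, then a 14.5 mm square tip 4 mm high (32 mm in all).
- drive_shaft (a joint): Turn of the square shaft (rad), 0 at the start, growing clockwise seen from above, up to 12.57 (2 turns) when the sample tray meets its stop. Takes about 0.15 N m; stays where it is left. One turn moves the tray 75 mm.
- tray_slide (a joint): Travel of the sample tray (m): 0 drawn in, 0.150 fully out at its stop; it moves along -y of the loader. Geared to the shaft, and blocked while the lock is down.
- sample_tray (a point): Centre of the top of the sample tray: aluminium plate 120 x 150 mm with a white rack full of short capped tubes, its top 62 mm above the bench.
- lock_grip (a point): Centre of the lock's black wing grip: an upright bar 60 mm long along this point's x, 16 mm thick along its y, 28 mm high, 82 mm above the bench when down, at x 0, y -155 mm of the loader. Below it a 48 mm round steel housing reaches 62 mm above the bench. Axes turn with the grip.
- lock_lift (a joint): Lift of the wing grip (m): 0 locked (down), up to 0.016. A spring pulls it down: 4 N at 0, about 10 N at 0.016. It can turn only when lifted over 0.010; turned more than about 0.6 rad and let go it rests raised at about 0.009 and the slide is free.
- lock_turn (a joint): Turn of the wing grip (rad), 0 locked (bar along the loader's x), growing counter-clockwise seen from above to its stop at 1.25.
- crank: Loose dark steel crank, 0.4 kg, lying flat, knob up. Origin: hub axis at the underside; x along the arm to the knob, z up. Hub 32.5 mm square (sides along x, y), 58 mm high, with a 20.5 mm square socket 36 mm deep in its underside. Arm 26 mm wide, 12 mm thick, at the bottom, reaching 96 mm from the hub axis. It fits on the shaft any of four ways round.
- crank_knob (a point): Middle of the crank's upright black round knob, on the knob's axis: 24 mm diameter, 80 mm from the hub axis, standing from 12 to 72 mm above the crank's underside (this point at 42 mm).
- crank_tray: The crank's shallow grey tray, fixed on the bench: 200 x 120 mm outside (long side along its x), walls 5 mm thick and 20 mm high; origin at the centre of its underside.
- crank_tray_in (a point): Centre of the grey tray's inner floor (190 x 110 mm inside, long side along x).
- tip_box: bystander: blue box 85 x 120 mm of pipette tips, 75 mm high, loose; origin at the centre of its underside
- foam_rack: bystander: flat white foam tube rack 100 x 150 x 28 mm, loose; origin at the centre of its underside
- meter: bystander: light-blue hand-held meter 75 x 130 x 24 mm lying flat, loose; origin at the centre of its underside
- reagent: bystander: white bottle, 54 mm diameter, 120 mm high, loose; origin at the centre of its underside
- jar: bystander: clear jar with orange lid, 60 mm diameter, 70 mm high, loose; origin at the centre of its underside
- cup: bystander: white cup, 60 mm diameter, 60 mm high, loose; origin at the centre of its underside

How it is judged (in metres and radians):
On the way, in this order (a step that is already met when the one before it is completed fails the run):
1. the lock is lifted and turned, and stays raised (value of joint lock_turn above 0.8 rad and value of joint lock_lift between 0.006 and 0.0105 m), for 0.2 s.
2. the crank is fully seated on the square shaft end (horizontal distance between crank and shaft_shoulder below 0.005 m and z of crank in the frame of shaft_shoulder below 0.006 m and angle between the z axis of crank and the z axis of shaft_shoulder, either way round below 0.15 rad), for 0.2 s.
3. the sample tray is wound fully out, with the crank still on the shaft (all of step 2 and value of joint tray_slide above 0.145 m), for 0.2 s.
At the end, for the whole second after the job is handed in: The sample tray is out to within 5 mm of its stop (at least 145 mm of 150), the lock still stands raised (over 6 mm) and turned (over 0.8 rad), and the crank lies at rest inside the grey tray: hub axis and knob within its walls, underside within 6 mm of its floor, upright to 0.06 rad (value of joint tray_slide above 0.145 m and value of joint lock_turn above 0.8 rad and value of joint lock_lift above 0.006 m and z of crank in the frame of crank_tray_in between -0.004 and 0.006 m and angle between crank's own z axis and vertical below 0.06 rad and x of crank in the frame of crank_tray_in between -0.09 and 0.09 m and y of crank in the frame of crank_tray_in between -0.05 and 0.05 m and x of crank_knob in the frame of crank_tray_in between -0.09 and 0.09 m and y of crank_knob in the frame of crank_tray_in between -0.05 and 0.05 m and linear speed of crank below 0.02 m/s); the robot touches nothing.
It fails at once if the sample tray moves while the lock is down (value of joint tray_slide above 0.012 m and value of joint lock_lift below 0.005 m).
It fails at once if the robot pushes the sample tray by hand (contact force between any of the arm, the fingers and tray_slide above 3 N).
It fails at once if the crank pushes the sample tray (contact force between crank and tray_slide above 5 N).
It fails at once if a bystander is pushed away more than 40 mm (distance of any of tip_box, foam_rack, meter, reagent, jar, cup from where it was at the start of the episode above 0.04 m).
It also fails if it takes over 72 s, if anything falls off the work surface, if the arm or the gripper's body presses on something with over 40 N, if the wrist force passes 120 N, or if a joint passes its speed limit or range.

## Working session

There is one attempt and no reset: what is moved stays moved. The work goes in short steps, Python scripts to look and compute and a tool call to move; the robot and the scene stay as the last step left them, time stands still between calls to the robot, and variables do not carry over. Pictures are saved under pics/ and viewed, at most 10 in all, crops included, and the job is handed in when it is done.

Besides the shell and the picture viewer there is one more tool, called after "Call:" as name(argument=value, ...), one argument or row to a line, values as JSON. apply_moves: Moves the arm, as the interface text tells. Scaled input: -1 to 1 covers 1000 mm each way for a shift and 90 degrees each way for a turn. Its arguments: {"type":"object","properties":{"targets":{"type":"array","items":{"type":"array","items":{"type":"number"}}},"newtons":{"type":"number"}},"required":["targets"]}

```bash
mkdir -p pics; cat > h.py <<'E'
import numpy as np, cv2
from plant import get_state, capture, close_job
def shot(n,f):
    c=capture(n); cv2.imwrite('pics/'+f+'.png',c['frame'][:,:,::-1]); np.savez('pics/'+f+'.npz',**c); return c
def world(c):
    z=c['range_z'];K=c['camera_matrix'];v,u=np.mgrid[:z.shape[0],:z.shape[1]]
    p=np.stack([(u-K[0,2])/K[0,0]*z,(v-K[1,2])/K[1,1]*z,z],-1)
    return p@c['T'][:3,:3].T+c['T'][:3,3]
E
python3 - <<'E'
from h import *
print(get_state())
for n in('top','scene'):
    c=shot(n,n+'0');print(c['T'],c['camera_matrix'])
E
```

```text
{'time_s': 0.0, 'joints': array([-6.06140339e+01,  2.05913944e+01,  6.31385287e-01, -1.97411150e-02,
       -7.01356980e+01, -1.65065026e+01]), 'qd': array([ 0.03757052, -0.01555367,  0.06595635, -0.08769918,  0.04208376,
        0.10675026]), 'joint_torque': array([-3.05928961e-05, -5.82722640e+01,  2.93055940e+01,  6.99694321e+00,
        6.80347293e-03, -1.70673679e-04]), 'tcp_pos': array([ 0.15029649, -0.65750363,  0.20940622]), 'eef_rot': array([ 1.79902964e+02, -9.40243060e-03, -1.67127252e+02]), 'contact_force': array([-0.1395656 , -0.37437721,  0.88398124]), 'moment': array([0.04357863, 0.04825315, 0.02964064]), 'gripper_force': 0.0, 'gripper_width': 0.08761514618607937}
[[ 6.65272724e-03 -9.87100354e-01  1.59964469e-01  3.10792136e-01]
 [-9.99929550e-01 -8.13932241e-03 -8.63985292e-03 -9.42637293e-04]
 [ 9.83040427e-03 -1.59895721e-01 -9.87084962e-01  1.48688800e+00]
 [ 0.00000000e+00  0.00000000e+00  0.00000000e+00  1.00000000e+00]] [[531.62905749   0.         273.6693472 ]
 [  0.         531.62905749 214.63626812]
 [  0.           0.           1.        ]]
[[-0.85572954  0.41951996 -0.30286952  0.9024058 ]
 [ 0.51721688  0.67700199 -0.52359813  0.59183239]
 [-0.0146166  -0.60470762 -0.79631342  1.0239946 ]
 [ 0.          0.          0.          1.        ]] [[380.77496673   0.         270.10163825]
 [  0.         380.77496673 209.07530422]
 [  0.           0.           1.        ]]
```

View pics/top0.png

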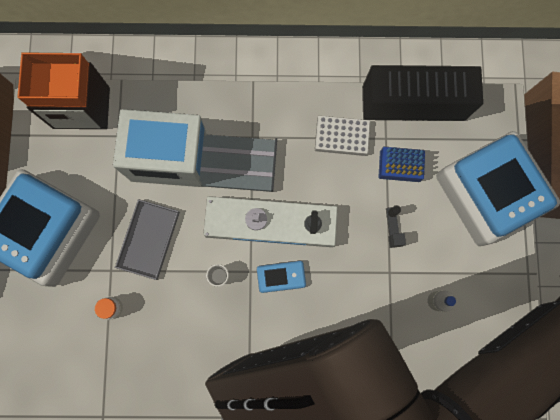

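View pics/scene0.png

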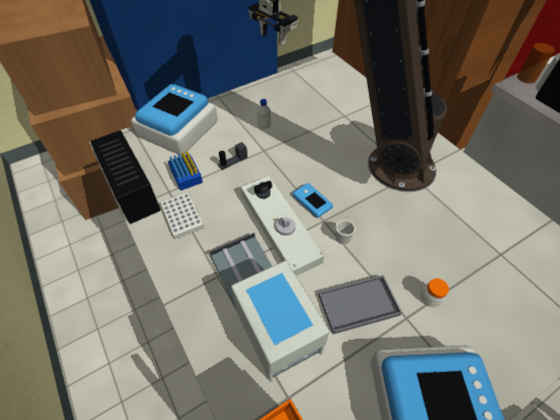

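The top view shows the deck (207,198)-(336,245), the shaft at (257,218) and the lock at (314,222). The crank is near (395,225) and the grey tray near (149,238). Next I'll enlarge and measure.

```bash
python3 - <<'E'
from h import *
c=dict(np.load('pics/top0.npz')); W=world(c); f=c['frame'][:,:,::-1]
a=cv2.resize(f[185:260,195:345],None,fx=5,fy=5,interpolation=cv2.INTER_CUBIC)
b=cv2.resize(f[195:255,370:420],None,fx=4,fy=4,interpolation=cv2.INTER_CUBIC)
im=np.zeros((600,750,3),np.uint8); im[:375,:750]=a; im[375:375+225,:200]=b[:225]
im[375:600,220:580]=cv2.resize(f[190:290,100:200],(360,360))[:225] if 0 else cv2.resize(f[195:285,110:190],(360,225))
cv2.imwrite('pics/crop1.png',im)
def reg(n,m):
    v,u=np.nonzero(m); p=np.float32(np.c_[W[...,0][m],W[...,1][m]])
    print(n,m.sum(),cv2.minAreaRect(p),p.mean(0).round(4), np.median(W[...,2][m]).round(4))
v,u=np.mgrid[:420,:560]; z=W[...,2]
box=lambda u0,u1,v0,v1:(u>u0)&(u<u1)&(v>v0)&(v<v1)
reg('deck',box(195,345,185,255)&(abs(z-.05)<.006))
reg('shoulder',box(235,280,200,240)&(z>.058)&(z<.075))
reg('shaft',box(235,280,200,240)&(z>.085))
reg('lock',box(295,335,200,245)&(z>.074))
reg('lockbase',box(295,335,200,245)&(z>.056)&(z<.07))
reg('crankall',box(375,420,195,255)&(z>.006))
reg('hubknobtop',box(375,420,195,226)&(z>.05))
reg('hubtop',box(375,420,226,255)&(z>.045))
reg('tray',box(105,195,190,290)&(z>.012)&(z<.03))
for s in ['tip',380,427,145,182],['foam',310,378,110,160],['meter',250,312,255,298],['cup',200,235,258,290],['reag',425,460,285,315]:
    reg(s[0],box(*s[1:])&(z>.015))
E
```

```text
deck 4153 ((0.5267349481582642, -0.00410914421081543), (0.3603455424308777, 0.11251804232597351), 86.009521484375) [ 5.263e-01 -2.000e-04] 0.0512
shoulder 364 ((0.5265332460403442, 0.031108703464269638), (0.11133810132741928, 0.098204106092453), 87.94309997558594) [0.529  0.0347] 0.0658
shaft 54 ((0.42379239201545715, 0.022603005170822144), (0.23017661273479462, 0.01767798699438572), 7.378398895263672) [0.493  0.0301] 0.0978
lock 204 ((0.4240902364253998, -0.07367677986621857), (0.03380168229341507, 0.2671409547328949), 64.5120849609375) [ 0.5108 -0.1142] 0.0961
lockbase 191 ((0.5179814100265503, -0.12454041838645935), (0.10684982687234879, 0.10358334332704544), 86.57723999023438) [ 0.5171 -0.1234] 0.0584
crankall 738 ((0.4710611402988434, -0.20954450964927673), (0.1799677610397339, 0.4943835735321045), 17.5323543548584) [ 0.5103 -0.3447] 0.0153
hubknobtop 89 ((0.44225990772247314, -0.17404894530773163), (0.023139219731092453, 0.4341229498386383), 34.16425323486328) [ 0.5317 -0.3079] 0.0734
hubtop 167 ((0.40760478377342224, -0.18283510208129883), (0.0383007749915123, 0.41032075881958
[... 193 characters left out ...]
79 ((0.5525773167610168, -0.19404679536819458), (0.1390058398246765, 0.6030541658401489), 38.406890869140625) [ 0.6896 -0.3697] 0.0486
foam 1974 ((0.5788759589195251, -0.14660412073135376), (0.16422370076179504, 0.5978158712387085), 73.0461654663086) [ 0.7779 -0.2098] 0.0307
meter 1279 ((0.36554181575775146, -0.035929374396800995), (0.09929046034812927, 0.1296331286430359), 7.594895362854004) [ 0.3765 -0.0338] 0.0253
cup 203 ((0.34176400303840637, 0.08801787346601486), (0.17951320111751556, 0.05716569349169731), 53.14030456542969) [0.38   0.1402] 0.0558
reag 462 ((0.3248329758644104, -0.24305246770381927), (0.4823110103607178, 0.05131564289331436), 87.24592590332031) [ 0.3144 -0.4505] 0.0839
```

View pics/crop1.png

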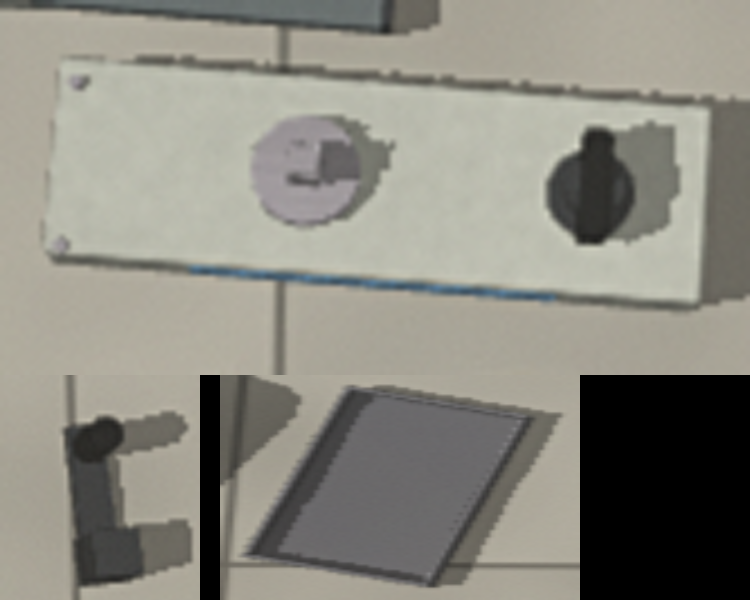

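The crop shows the square hub at the near end of the crank (398,241), its knob at the far end (395,210), and the wing grip along the loader's x. Some pixels had no depth reading, so I'll drop those and refit.

```bash
cat >> h.py <<'E'
v,u=np.mgrid[:420,:560]
box=lambda u0,u1,v0,v1:(u>u0)&(u<u1)&(v>v0)&(v<v1)
def reg(n,W,m):
    m=m&(W[...,2]<.5); p=np.float32(np.c_[W[...,0][m],W[...,1][m]]); r=cv2.minAreaRect(p)
    print(n,m.sum(),np.round(r[0],4),np.round(r[1],4),round(r[2],1),'mean',p.mean(0).round(4),'z',np.median(W[...,2][m]).round(4)); return p
E
python3 - <<'E'
from h import *
c=dict(np.load('pics/top0.npz')); W=world(c); z=W[...,2]
reg('deck',W,box(195,345,185,255)&(abs(z-.05)<.006))
reg('shoulder',W,box(235,280,200,240)&(z>.058)&(z<.075))
reg('shaft',W,box(235,280,200,240)&(z>.082))
reg('lock',W,box(295,335,200,245)&(z>.074))
reg('lockbase',W,box(295,335,200,245)&(z>.056)&(z<.068))
reg('arm',W,box(375,420,195,255)&(z>.007)&(z<.02))
reg('crankall',W,box(375,420,195,255)&(z>.007))
reg('knobtop',W,box(375,420,195,226)&(z>.06))
reg('hubtop',W,box(375,420,226,255)&(z>.05))
for s in ['tip',380,427,145,182],['foam',310,378,110,160],['meter',250,312,255,298],['cup',200,235,258,290],['reag',425,460,285,315],['jar',90,120,295,322],['hood',110,200,105,190]:
    reg(s[0],W,box(*s[1:])&(z>.015))
E
```

```text
deck 4153 [ 0.5267 -0.0041] [0.3603 0.1125] 86.0 mean [ 5.263e-01 -2.000e-04] z 0.0512
shoulder 364 [0.5265 0.0311] [0.1113 0.0982] 87.9 mean [0.529  0.0347] z 0.0658
shaft 46 [0.5298 0.0364] [0.0159 0.0162] 0.1 mean [0.5293 0.0361] z 0.0966
lock 197 [ 0.5189 -0.1187] [0.0306 0.0593] 81.0 mean [ 0.5179 -0.1183] z 0.096
lockbase 186 [ 0.518  -0.1245] [0.1068 0.1036] 86.6 mean [ 0.5169 -0.1237] z 0.0583
arm 338 [ 0.5243 -0.3631] [0.1218 0.1683] 88.2 mean [ 0.5248 -0.3545] z 0.011
crankall 636 [ 0.5243 -0.3631] [0.1218 0.1683] 88.2 mean [ 0.5156 -0.3509] z 0.0173
knobtop 70 [ 0.5579 -0.3436] [0.0222 0.0227] 15.0 mean [ 0.5574 -0.343 ] z 0.0734
hubtop 150 [ 0.4786 -0.3531] [0.0324 0.0338] 5.4 mean [ 0.4781 -0.3519] z 0.0598
tip 1375 [ 0.6951 -0.3735] [0.1215 0.0871] 86.7 mean [ 0.6907 -0.3708] z 0.0485
foam 1956 [ 0.7929 -0.2198] [0.173  0.1296] 85.2 mean [ 0.7822 -0.2117] z 0.0307
meter 1266 [ 0.3777 -0.0343] [0.0748 0.1295] 7.4 mean [ 0.3772 -0.0341] z 0.0253
cup 200 [0.3792 0.1379] [0.0561 0.0569] 0.1 mean [0.381  0.1423] z 0.0554
reag 459 [ 0.3144 -0.4601] [0.0475 0.0513] 87.0 mean [ 0.3144 -0.4534] z 0.0838
jar 475 [0.2893 0.4247] [0.0557 0.0563] 51.1 mean [0.2896 0.4221] z 0.0691
hood 5872 [0.7127 0.2875] [0.2136 0.1606] 85.9 mean [0.6983 0.2854] z 0.1763
```

Everything checks out: the shaft is at (0.5295,0.036) and the loader yaw is about -4°. The lock is at (0.5188,-0.1187). The hub is at (0.4786,-0.3527) and the knob is 80 mm away at about 6°. I'll go above the lock first.

```bash
cat >> h.py <<'E'
from scipy.spatial.transform import Rotation as Ro
def delta(pos,yaw):
    s=get_state(); R=Ro.from_euler('xyz',s['eef_rot'],degrees=True)
    T=Ro.from_euler('xyz',[180,0,yaw],degrees=True)
    rv=(R.inv()*T).as_rotvec(degrees=True)/90
    sh=T.as_matrix().T@(np.array(pos)-s['tcp_pos'])
    print('turn first',rv.round(4),'then shift(after turn)',sh.round(4),'j',s['joints'].round(1),'F',s['contact_force'].round(1),'M',s['moment'].round(2),'t',s['time_s'],'tcp',s['tcp_pos'].round(4),s['eef_rot'].round(2))
E
python3 -c "
from h import *
delta([.5188,-.1187,.21],176)"
```

```text
turn first [ 0.0009 -0.0002  0.1875] then shift(after turn) [-3.300e-01  5.633e-01 -5.000e-04] j [-60.6  20.6   0.6  -0.  -70.1 -16.5] F [ 0.7  1.  -0.1] M [ 0.01 -0.    0.01] t 0.1 tcp [ 0.1503 -0.6576  0.2095] [ 1.7992e+02 -1.0000e-02 -1.6713e+02]
```

Call:
apply_moves(
  targets=[
    [1,0,0,0,0,0,0.0625],
    [1,0,0,0,0,0,0.0625],
    [1,0,0,0,0,0,0.0625],
    [1,-0.0194,0.0331,0,0,0,0],
    [1,-0.0194,0.0331,0,0,0,0],
    [1,-0.0194,0.0331,0,0,0,0],
    [1,-0.0194,0.0331,0,0,0,0],
    [1,-0.0194,0.0331,0,0,0,0],
    [1,-0.0194,0.0331,0,0,0,0],
    [1,-0.0194,0.0331,0,0,0,0],
    [1,-0.0194,0.0331,0,0,0,0],
    [1,-0.0194,0.0331,0,0,0,0],
    [1,-0.0194,0.0331,0,0,0,0],
    [1,-0.0194,0.0331,0,0,0,0],
    [1,-0.0194,0.0331,0,0,0,0],
    [1,-0.0194,0.0331,0,0,0,0],
    [1,-0.0194,0.0331,0,0,0,0],
    [1,-0.0194,0.0331,0,0,0,0],
    [1,-0.0194,0.0331,0,0,0,0],
    [1,-0.0194,0.0331,0,0,0,0],
  ],
)

```text
time_s: 1.77
tcp_pos: [0.5192, -0.1177, 0.2103]
eef_rot: [180.0, -0.0, 176.0]
contact_force: [0.2, -0.6, -0.0]
gripper_width: 0.0878
gripper_force: 0.0
```

```bash
python3 -c "
from h import *
delta([.5188,-.1187,.086],176)"
```

```text
turn first [ 0.0001 -0.0001  0.0002] then shift(after turn) [ 0.0003 -0.001   0.1243] j [   8.3    7.1  -17.3   -0.   -65.6 -102.3] F [ 0.2 -0.6 -0. ] M [-0.1  -0.1  -0.02] t 1.7667 tcp [ 0.5192 -0.1177  0.2103] [ 1.7999e+02 -1.0000e-02  1.7602e+02]
```

Call:
apply_moves(
  targets=[
    [1,0,-0.001,0.031,0,0,0],
    [1,0,0,0.031,0,0,0],
    [1,0,0,0.031,0,0,0],
    [1,0,0,0.031,0,0,0],
    [0,0,0,0,0,0,0],
    [0,0,0,0,0,0,0],
    [0,0,0,0,0,0,0],
    [0,0,0,0,0,0,0],
    [0,0,0,0,0,0,0],
    [0,0,0,0,0,0,0],
  ],
  newtons=40,
)

```text
time_s: 2.6
tcp_pos: [0.5194, -0.1206, 0.0879]
eef_rot: [180.0, 0.2, 176.0]
contact_force: [0.4, 0.2, 0.1]
gripper_width: 0.053
gripper_force: 0.0
```

```bash
python3 -c "
from h import *
delta([.5188,-.1187,.086],176);print(get_state()['gripper_width'])"
```

```text
turn first [0.0003 0.0017 0.    ] then shift(after turn) [0.0008 0.0019 0.0019] j [   8.    13.8  -26.6    0.   -49.4 -102. ] F [0.4 0.2 0.1] M [-0.06 -0.    0.05] t 2.6 tcp [ 0.5194 -0.1206  0.0879] [1.7997e+02 1.5000e-01 1.7600e+02]
0.052987080167158376
```

Call:
apply_moves(
  targets=[
    [0,0,0.002,0.001,0,0,0],
    [0,0,0,0,0,0,0],
    [0,0,0,0,0,0,0],
    [0,0,0,0,0,0,0],
    [0,0,0,0,0,0,0],
    [0,0,0,0,0,0,0],
    [0,0,0,0,0,0,0],
    [0,0,0,0,0,0,0],
    [0,0,0,0,0,0,0],
  ],
)

```text
time_s: 3.35
tcp_pos: [0.5187, -0.1187, 0.0853]
eef_rot: [-180.0, -0.0, 176.0]
contact_force: [0.4, -0.0, -0.1]
gripper_width: 0.0006
gripper_force: 0.0
```

```bash
python3 -c "
from h import *
a=shot('scene','s1');b=shot('top','t1')
im=np.hstack([cv2.resize(a['frame'][140:240,200:320],(480,400),interpolation=2),cv2.resize(b['frame'][170:270,270:350],(320,400),interpolation=2)])
cv2.imwrite('pics/c2.png',im[:,:,::-1]);print(get_state()['gripper_width'],get_state()['gripper_force'])"
```

```text
0.0008678848025233304 0.0
```

View pics/c2.png

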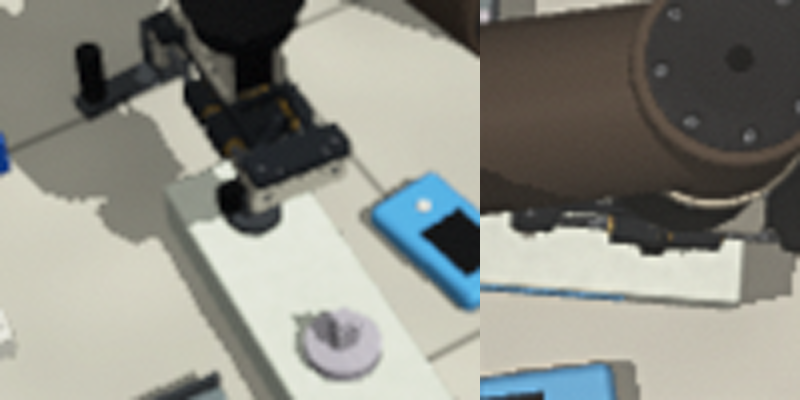

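```bash
python3 -c "
from h import *
c=dict(np.load('pics/s1.npz'));W=world(c)
R=Ro.from_euler('z',-4,degrees=True).as_matrix()
L=(W-[.5295,.036,0])@R
for r in range(180,204,2):
  print(r,' '.join('%d,%d,%d'%tuple(1000*L[r,k]) for k in range(252,290,3)))
"
```

```text
180 -10,-265,0 -21,-264,-4 10,-162,113 36,-80,208 28,-77,207 21,-73,208 15,-66,211 7,-63,210 -1,-60,209 -8,-56,208 -19,-58,200 -28,-56,198 -126,-207,-3
182 -8,-261,-5 0,-211,48 -8,-208,47 39,-75,207 32,-69,209 25,-65,209 17,-62,207 10,-57,209 0,-59,202 -9,-57,199 -19,-57,193 -32,-63,180 -120,-196,0
184 14,-206,51 4,-203,48 -4,-199,48 9,-142,113 35,-64,207 27,-60,206 20,-56,207 11,-54,205 0,-59,192 -12,-62,183 -23,-66,173 -34,-66,167 -115,-188,0
186 17,-199,50 22,-161,91 15,-153,96 10,-142,104 38,-59,205 29,-57,203 19,-58,195 9,-59,189 -2,-63,179 -12,-64,172 -92,-190,-1 -103,-187,-3 -110,-179,0
188 21,-192,48 28,-149,97 18,-146,95 9,-145,91 37,-61,193 30,-56,195 16,-65,178 6,-64,173 -2,-63,170 -78,-186,0 -89,-183,-2 -97,-176,0 -107,-172,-1
190 24,-185,47 27,-152,84 20,-143,89 10,-142,84 37,-62,184 25,-65,174 17,-63,171 -37,-151,48 -46,-148,47 -56,-144,45 -83,-174,0 -95,-173,-5 -103,-165,-2
192 27,-178,46 28,-151,75 20,-146,76 11,-142,75 36,-64,172 -9,-140,66 -20,-141,58 -33,-144,47 -42,-140,46 -51,-136,46 -79,-166,0 -89,-162,-2 -98,-157,-1
194 31,-170,47 23,-163,49 18,-150,60 10,-144,63 1,-140,62 -6,-135,62 -16,-133,59 -29,-137,47 -37,-129,51 -47,-127,48 -74,-156,1 -84,-153,0 -94,-150,-3
196 36,-160,49 26,-158,45 21,-145,56 14,-137,61 4,-135,58 -4,-130,58 -16,-133,48 -25,-128,48 -33,-123,50 -42,-118,49 -51,-114,49 -81,-146,-2 -90,-142,-3
198 39,-154,47 32,-146,52 22,-144,48 15,-134,55 5,-132,52 -4,-131,47 -13,-128,45 -21,-121,48 -31,-119,44 -37,-110,51 -47,-107,48 -78,-141,-5 -84,-131,1
200 43,-146,47 34,-141,47 26,-136,49 16,-133,47 8,-128,47 0,-121,50 -8,-118,48 -18,-116,45 -26,-109,47 -33,-101,52 -44,-101,46 -52,-95,48 -82,-127,-4
202 46,-138,48 38,-133,48 29,-129,48 21,-122,51 11,-121,46 3,-116,47 -5,-112,47 -14,-107,47 -22,-102,47 -30,-96,50 -40,-94,46 -47,-87,49 -76,-117,0
```

The fingers straddle the bar, since the bar end shows beyond the finger, yet the reading is shut with no force. A small lift will show whether the bar is held.

Call:
apply_moves(
  targets=[
    [0,0,0,-0.002,0,0,0],
    [0,0,0,-0.002,0,0,0],
    [0,0,0,-0.002,0,0,0],
    [0,0,0,0,0,0,0],
    [0,0,0,0,0,0,0],
  ],
  newtons=40,
)

```text
time_s: 3.87
tcp_pos: [0.5189, -0.1186, 0.0916]
eef_rot: [180.0, 0.0, 176.0]
contact_force: [-0.8, -0.3, 0.2]
gripper_width: 0.0007
gripper_force: 0.0
```

```bash
python3 -c "
from h import *
delta([.5188,-.1187,.086],176);print(get_state()['gripper_width'],get_state()['gripper_force'])
c=shot('scene','s2');W=world(c)
R=Ro.from_euler('z',-4,degrees=True).as_matrix()
L=(W-[.5295,.036,0])@R
m=(L[...,0]>14)&(L[...,0]<34)&(L[...,1]>-170)&(L[...,1]<-140)&(L[...,2]>70)&(L[...,2]<130)
print(np.sort(1000*L[m][:,2]).astype(int))"
```

```text
turn first [0.0001 0.0003 0.0001] then shift(after turn) [ 0.0001 -0.0001  0.0056] j [   8.2   13.6  -26.4    0.   -50.  -102.2] F [-0.8 -0.3  0.2] M [-0.   -0.01 -0.01] t 3.8667 tcp [ 0.5189 -0.1186  0.0916] [1.7999e+02 3.0000e-02 1.7601e+02]
0.000670637905532728 0.0
[]
```

```bash
python3 -c "
from h import *
a=dict(np.load('pics/s2.npz'))
im=cv2.resize(a['frame'][150:215,220:310],(800,578),interpolation=2)
cv2.imwrite('pics/c3.png',im[:,:,::-1])"
```

```text
(no output)
```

View pics/c3.png

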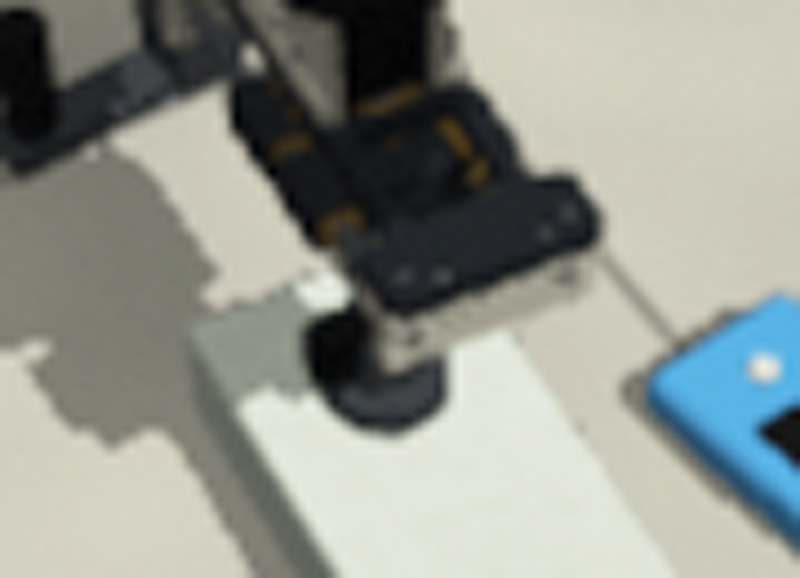

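```bash
python3 -c "
from h import *
R=Ro.from_euler('z',-4,degrees=True).as_matrix()
for f in('s1','s2'):
  c=dict(np.load('pics/%s.npz'%f));W=world(c);L=1000*(W-[.5295,.036,0])@R
  print(f)
  for r in range(172,196,2):
    print(r,' '.join('%d,%d,%d|%d'%(*L[r,k],c['frame'][r,k].sum()) for k in range(250,268,2)))
"
```

```text
s1
172 -20,-302,1|454 38,-139,187|55 33,-135,188|74 30,-128,192|76 22,-132,185|70 25,-109,209|60 20,-107,208|74 8,-119,190|63 1,-119,186|68
174 -17,-295,-1|577 38,-140,177|152 37,-127,189|59 32,-124,189|73 27,-121,190|106 22,-118,190|63 23,-99,208|66 19,-95,210|69 2,-119,179|84
176 -13,-287,-1|602 -20,-286,-4|494 38,-126,181|48 35,-117,188|107 29,-117,185|165 23,-115,185|130 24,-98,202|55 22,-89,209|105 17,-86,210|106
178 -9,-279,-2|599 -15,-276,-2|600 38,-127,171|356 35,-118,179|101 31,-114,181|138 26,-110,182|151 13,-125,160|132 26,-82,209|115 21,-79,210|119
180 -4,-269,0|598 -10,-265,0|602 -17,-264,-2|486 35,-119,170|511 10,-162,113|238 29,-103,182|122 34,-79,208|117 28,-77,207|119 24,-73,209|113
182 -1,-262,-3|526 -8,-261,-5|401 3,-213,48|682 -2,-209,49|677 -8,-208,47|498 11,-146,120|140 38,-70,211|98 32,-69,209|159 27,-66,209|147
184 20,-210,50|427 14,-206,51|429 6,-207,45|512 1,-201,49|584 -4,-199,48|436 11,-147,110|206 38,-70,202|121 35,-64,207|111 32,-57,212|104
186 23,-203,49|433 17,-199,50|427 11,-196,49|290 20,-157,94|46 15,-153,96|40 11,-147,99|76 38,-71,192|220 38,-59,20
[... 1517 characters left out ...]
5,218|76 32,-56,213|78
186 22,-205,46|432 17,-201,48|428 11,-197,48|291 20,-158,94|44 14,-157,91|43 10,-150,96|37 39,-70,194|218 37,-59,204|393 32,-56,205|360
188 27,-195,49|432 20,-194,46|435 28,-158,88|160 24,-149,95|33 19,-145,97|35 12,-146,91|54 37,-73,181|237 38,-59,196|396 28,-66,183|292
190 31,-185,51|430 23,-187,45|432 20,-179,51|195 26,-146,89|27 19,-146,85|26 14,-142,86|61 7,-143,82|208 35,-65,180|466 29,-64,177|374
192 35,-178,50|434 28,-176,48|428 23,-173,49|338 26,-147,78|33 20,-145,76|48 12,-147,71|82 7,-143,72|126 3,-136,77|162 -3,-135,74|162
194 36,-175,43|642 31,-170,47|511 26,-166,47|560 27,-146,70|249 18,-151,59|155 11,-150,57|187 7,-143,61|168 2,-139,62|203 -4,-137,61|205
```

Call:
apply_moves(
  targets=[
    [0,0,0.001,0,0,0,0],
    [0,0,0.001,0,0,0,0],
    [0,0,0,0,0,0,0],
    [0,0,0,0,0,0,0],
  ],
)

```text
time_s: 4.25
tcp_pos: [0.5188, -0.1166, 0.0913]
eef_rot: [-180.0, -0.0, 176.0]
contact_force: [0.5, -0.4, 0.3]
gripper_width: 0.0005
gripper_force: 0.0
```

Call:
apply_moves(
  targets=[
    [0.3,0,-0.001,0,0,0,0],
    [0.3,0,-0.001,0,0,0,0],
    [0.3,0,0,0,0,0,0],
    [0.3,0,0,0,0,0,0],
    [0.3,0,0,0,0,0,0],
    [0.3,0,0,0,0,0,0],
  ],
)

```text
time_s: 4.75
tcp_pos: [0.5187, -0.1187, 0.0914]
eef_rot: [180.0, 0.0, 176.0]
contact_force: [0.2, 0.4, 0.3]
gripper_width: 0.026
gripper_force: 0.0
```

Call:
apply_moves(
  targets=[
    [0,0,0,0,0,0,0],
    [0,0,0,0,0,0,0],
    [0,0,0,0,0,0,0],
  ],
)

```text
time_s: 5.0
tcp_pos: [0.5187, -0.1186, 0.0914]
eef_rot: [180.0, 0.0, 176.0]
contact_force: [-0.2, -0.7, 0.3]
gripper_width: 0.0117
gripper_force: 0.0
```

```bash
python3 -c "
from h import *
R=Ro.from_euler('z',-4,degrees=True).as_matrix()
for f in('s1','s2'):
  c=dict(np.load('pics/%s.npz'%f));W=world(c);L=1000*(W-[.5295,.036,0])@R
  m=(c['range_z']>0)&(abs(L[...,0])<40)&(abs(L[...,1]+155)<45)&(L[...,2]>66)&(L[...,2]<165)&(v>165)&(v<200)
  print(f)
  for a,b in zip(*np.nonzero(m)): print((b,a),*L[a,b].astype(int),c['frame'][a,b].sum(),end='; ')
"
```

```text
s1
(np.int64(262), np.int64(178)) 13 -125 160 132; (np.int64(258), np.int64(180)) 10 -162 113 238; (np.int64(258), np.int64(181)) 10 -162 108 316; (np.int64(259), np.int64(181)) 10 -155 115 152; (np.int64(259), np.int64(182)) 10 -156 110 258; (np.int64(260), np.int64(182)) 11 -146 120 140; (np.int64(259), np.int64(183)) 9 -158 102 285; (np.int64(260), np.int64(183)) 9 -149 111 200; (np.int64(259), np.int64(184)) 7 -162 92 148; (np.int64(260), np.int64(184)) 11 -147 110 206; (np.int64(261), np.int64(184)) 9 -142 113 233; (np.int64(258), np.int64(185)) 12 -159 93 75; (np.int64(259), np.int64(185)) 9 -158 92 78; (np.int64(260), np.int64(185)) 7 -155 94 170; (np.int64(261), np.int64(185)) 11 -139 113 227; (np.int64(255), np.int64(186)) 22 -161 91 126; (np.int64(256), np.int64(186)) 20 -157 94 46; (np.int64(257), np.int64(186)) 18 -154 96 46; (np.int64(258), np.int64(186)) 15 -153 96 40; (np.int64(259), np.int64(186)) 12 -153 94 44; (np.int64(260), np.int64(186)) 11 -147 99 76; (np.int64(261), np.int64(186)) 10 -142 104 168; (np.int64(254), np.int64(187)) 28 -156 94 161; (np.int64(255), n
[... 6329 characters left out ...]
2; (np.int64(265), np.int64(192)) 0 -135 76 137; (np.int64(266), np.int64(192)) -3 -135 74 162; (np.int64(267), np.int64(192)) -8 -138 68 191; (np.int64(256), np.int64(193)) 27 -145 76 108; (np.int64(257), np.int64(193)) 24 -144 75 69; (np.int64(258), np.int64(193)) 20 -146 70 95; (np.int64(259), np.int64(193)) 16 -146 69 139; (np.int64(260), np.int64(193)) 13 -145 68 132; (np.int64(262), np.int64(193)) 8 -141 70 131; (np.int64(263), np.int64(193)) 5 -139 70 150; (np.int64(264), np.int64(193)) 2 -137 70 163; (np.int64(265), np.int64(193)) 0 -136 69 173; (np.int64(256), np.int64(194)) 27 -146 70 249; (np.int64(257), np.int64(194)) 26 -140 76 102; (np.int64(261), np.int64(196)) 15 -134 66 173;
```

The fingers appear shut in the depth data, yet they felt nothing on the bar. I'll open, lower again and reclose with a force reading at each stage.

Call:
apply_moves(
  targets=[
    [0.4,0,0,0,0,0,0],
    [0.4,0,0,0,0,0,0],
    [0.4,0,0,0,0,0,0],
    [0.4,0,0,0,0,0,0],
    [0.4,0,0,0,0,0,0],
    [0.4,0,0,0,0,0,0],
    [0.4,0,0,0.006,0,0,0],
    [0.4,0,0,0,0,0,0],
  ],
)

```text
time_s: 5.67
tcp_pos: [0.5181, -0.1186, 0.0843]
eef_rot: [180.0, -0.1, 176.0]
contact_force: [-0.6, -0.5, -0.9]
gripper_width: 0.035
gripper_force: 0.0
```

Call:
apply_moves(
  targets=[
    [0.15,0,0,0,0,0,0],
    [0.15,0,0,0,0,0,0],
    [0.15,0,0,0,0,0,0],
    [0.15,0,0,0,0,0,0],
    [0.15,0,0,0,0,0,0],
    [0.15,0,0,0,0,0,0],
  ],
  newtons=30,
)

```text
time_s: 6.17
tcp_pos: [0.5188, -0.1187, 0.0854]
eef_rot: [180.0, 0.0, 176.0]
contact_force: [-0.9, -0.8, -0.4]
gripper_width: 0.0128
gripper_force: 0.0
```

```bash
python3 -c "
from h import *
s=get_state();print(s['gripper_width'],s['gripper_force'],s['contact_force'],s['tcp_pos'])
a=shot('scene','s3');b=shot('top','t3')
im=cv2.resize(a['frame'][150:215,220:310],(800,578),interpolation=2)
cv2.imwrite('pics/c4.png',im[:,:,::-1])
R=Ro.from_euler('z',-4,degrees=True).as_matrix()
L=1000*(world(a)-[.5295,.036,0])@R
m=(a['range_z']>0)&(abs(L[...,0])<14)&(abs(L[...,1]+155)<45)&(L[...,2]>66)&(L[...,2]<150)&(v>165)&(v<200)
print([tuple(int(i) for i in L[a_,b_]) for a_,b_ in zip(*np.nonzero(m))])
"
```

```text
0.012817867494576328 0.0 [-0.93516244 -0.81478771 -0.39161779] [ 0.51876172 -0.11865035  0.08542909]
[(8, -159, 110), (7, -161, 102), (6, -157, 107), (8, -160, 100), (1, -169, 86), (5, -167, 86), (5, -158, 95), (11, -138, 119), (13, -157, 95), (11, -154, 97), (7, -155, 94), (10, -141, 109), (13, -150, 97), (9, -152, 94), (11, -139, 108), (13, -151, 92), (11, -147, 95), (8, -147, 93), (11, -147, 90), (8, -145, 90), (12, -146, 87), (10, -142, 89), (7, -142, 87), (13, -143, 85), (10, -143, 83), (7, -141, 85), (9, -145, 76), (7, -141, 79), (13, -144, 74), (10, -144, 72), (8, -141, 75), (-9, -140, 66), (13, -144, 69), (10, -143, 68), (9, -139, 72), (5, -138, 71), (0, -135, 71)]
```

View pics/c4.png

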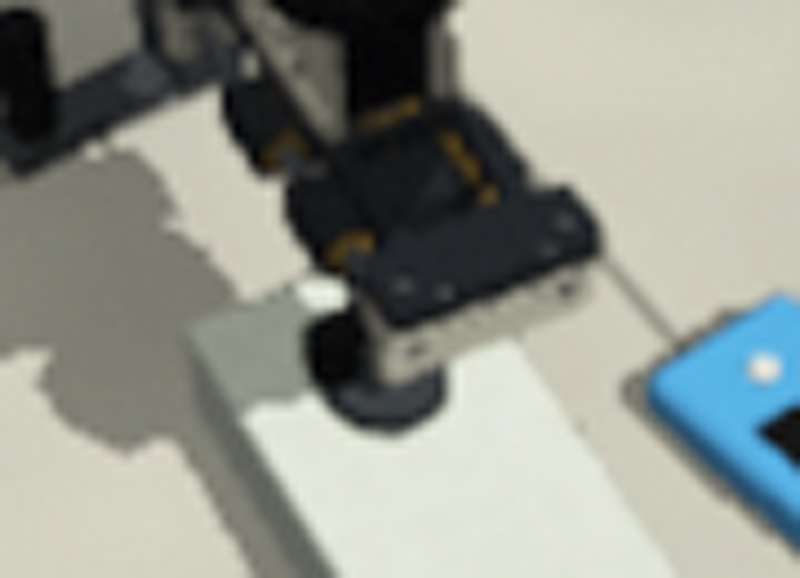

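```bash
python3 -c "
from h import *
R=Ro.from_euler('z',-4,degrees=True).as_matrix()
for f in ('scene0','s1','s3'):
  a=dict(np.load('pics/%s.npz'%f))
  L=1000*(world(a)-[.5295,.036,0])@R
  print(f)
  for r in range(183,197):
    print(r,' '.join('%4d,%4d,%3d|%3d'%(*L[r,k],a['frame'][r,k].sum()) for k in range(258,270)))
"
```

```text
scene0
183   -7,-204, 46|556   -9,-202, 48|355    2,-167, 89|191    0,-164, 90|117   -4,-165, 87| 78   -5,-161, 91| 67   -7,-156, 95| 59   -9,-153, 96| 59  -12,-153, 95| 61  -15,-150, 97| 57  -18,-150, 95| 68  -22,-151, 92| 73
184   -4,-199, 48|395    7,-163, 91|137    4,-162, 90| 70    4,-154, 98| 62    0,-157, 93| 57   -2,-154, 95| 56   -6,-154, 93| 57   -8,-151, 94| 68  -11,-150, 93| 72  -14,-150, 93| 63  -16,-146, 95| 61  -20,-146, 93| 69
185   13,-158, 95| 84    9,-158, 93| 56    7,-155, 94| 55    4,-155, 93| 61    2,-151, 96| 59   -1,-151, 94| 65   -2,-147, 97| 73   -6,-147, 95| 71   -9,-145, 95| 86  -12,-145, 94| 81  -16,-146, 90| 52  -19,-145, 90| 34
186   14,-157, 91| 57   13,-151, 96| 60    8,-153, 92| 63    7,-149, 95| 77    3,-149, 93| 66    1,-145, 96| 75   -3,-149, 89| 91   -5,-146, 92| 96   -8,-144, 92|117  -12,-144, 90|116  -14,-142, 90| 67  -19,-145, 85| 40
187   17,-150, 95| 69   14,-149, 95| 75   11,-147, 94| 65    8,-147, 93| 81    6,-143, 96|105    1,-145, 91|121   -1,-145, 89|132   -5,-146, 86|152   -8,-144, 87|165  -10,-140, 90|126  -15,-145, 82| 57  -20,-147, 
[... 7453 characters left out ...]
|200  -11,-136, 63|202  -14,-136, 62|184
194   18,-151, 58|158   15,-150, 58|207   13,-145, 63|188    9,-148, 57|159    6,-146, 58|168    5,-140, 64|192    1,-141, 60|202   -1,-138, 62|199   -3,-136, 63|202   -7,-136, 60|203  -10,-134, 61|189  -13,-134, 59|179
195   20,-146, 61|145   16,-147, 58|179   14,-143, 61|198   11,-144, 58|203    9,-139, 62|201    7,-136, 63|199    3,-136, 61|199    0,-135, 61|198   -2,-135, 59|199   -5,-132, 61|190   -7,-130, 62|163  -11,-130, 60|278
196   21,-145, 56|200   18,-142, 59|128   17,-138, 62|160   13,-138, 60|173   10,-137, 60|179    6,-138, 57|174    5,-133, 61|175    1,-133, 59|174    0,-130, 60|170   -4,-130, 59|152   -7,-129, 57|259  -11,-130, 54|496
```

The depth data settles it. The lowest finger pixels sit at about z 0.100 with the reported TCP at 0.085, so the real fingertips are about 35 mm higher than the stated geometry implies. The fingers have been closing above the bar. I'll open and go lower in checked steps.

Call:
apply_moves(
  targets=[
    [0.6,0,0,0,0,0,0],
    [0.6,0,0,0,0,0,0],
    [0.6,0,0,0,0,0,0],
    [0.6,0,0,0,0,0,0],
    [0.6,0,0,0,0,0,0],
    [0.6,0,0,0,0,0,0],
    [0.6,0,0,0,0,0,0],
    [0.6,0,0,0.01,0,0,0],
    [0.6,0,0,0.01,0,0,0],
    [0.6,0,0,0,0,0,0],
  ],
)

```text
time_s: 7.1
tcp_pos: [0.517, -0.1186, 0.0628]
eef_rot: [-180.0, -0.2, 176.0]
contact_force: [-1.4, -0.3, -0.7]
gripper_width: 0.0524
gripper_force: 0.0
```

Call:
apply_moves(
  targets=[
    [0.6,0,0,0.006,0,0,0],
    [0.6,0,0,0.005,0,0,0],
    [0.6,0,0,0,0,0,0],
    [0,0,0,0,0,0,0],
    [0,0,0,0,0,0,0],
    [0,0,0,0,0,0,0],
    [0,0,0,0,0,0,0],
    [0,0,0,0,0,0,0],
    [0,0,0,0,0,0,0],
    [0,0,0,0,0,0,0],
    [0,0,0,0,0,0,0],
  ],
  newtons=40,
)

```text
time_s: 8.02
tcp_pos: [0.5188, -0.1189, 0.0546]
eef_rot: [-180.0, 0.0, 176.0]
contact_force: [-0.7, -2.3, 0.7]
gripper_width: 0.0155
gripper_force: 40.0
```

Call:
apply_moves(
  targets=[
    [0,0,0,-0.0045,0,0,0],
    [0,0,0,-0.0045,0,0,0],
    [0,0,0,-0.0045,0,0,0],
    [0,0,0,0,0,0,0],
    [0,0,0,0,0,0,0],
  ],
)

```text
time_s: 8.43
tcp_pos: [0.5187, -0.1188, 0.0677]
eef_rot: [180.0, 0.0, 176.0]
contact_force: [3.8, -4.6, -10.3]
gripper_width: 0.016
gripper_force: 40.0
```

Force is about -10 N, which matches the spring near 13 mm of lift. Now I'll turn it counter-clockwise.

Call:
apply_moves(
  targets=[
    [0,0,0,0,0,0,-0.07],
    [0,0,0,0,0,0,-0.07],
    [0,0,0,0,0,0,-0.07],
    [0,0,0,0,0,0,-0.07],
    [0,0,0,0,0,0,-0.07],
    [0,0,0,0,0,0,-0.07],
    [0,0,0,0,0,0,-0.07],
    [0,0,0,0,0,0,-0.07],
    [0,0,0,0,0,0,-0.07],
    [0,0,0,0,0,0,-0.07],
    [0,0,0,0,0,0,-0.07],
    [0,0,0,0,0,0,0],
    [0,0,0,0,0,0,0],
  ],
)

```text
time_s: 9.52
tcp_pos: [0.5179, -0.1178, 0.0671]
eef_rot: [179.9, 0.0, -114.9]
contact_force: [0.7, 5.1, -9.7]
gripper_width: 0.0159
gripper_force: 40.0
```

```bash
python3 -c "
from h import *
delta([.5188,-.1187,.2],-115)"
```

```text
turn first [0.0012 0.0003 0.0009] then shift(after turn) [ 0.0005 -0.0012 -0.1329] j [  8.3  15.3 -28.   -0.1 -46.8 -33.1] F [ 0.7  5.1 -9.7] M [ 2.21 -0.27 -0.02] t 9.5167 tcp [ 0.5179 -0.1178  0.0671] [ 1.7989e+02  3.0000e-02 -1.1492e+02]
```

Call:
apply_moves(
  targets=[
    [0,0,0,0,0,0,-0.03],
    [0,0,0,0.004,0,0,0],
    [0,0,0,0,0,0,0],
    [0.6,0,0,0,0,0,0],
    [0.6,0,0,0,0,0,0],
    [0.6,0,0,0,0,0,0],
    [0.6,0,0,0,0,0,0],
    [0.6,0,0,0,0,0,0],
    [0.6,0,0,-0.02,0,0,0],
    [1,0,0,-0.035,0,0,0],
    [1,0,0,-0.035,0,0,0],
    [1,0,0,-0.035,0,0,0],
  ],
)

```text
time_s: 10.52
tcp_pos: [0.5182, -0.1189, 0.1904]
eef_rot: [180.0, -0.0, -112.0]
contact_force: [0.9, 0.2, -0.9]
gripper_width: 0.067
gripper_force: 0.0
```

```bash
python3 -c "
from h import *
delta([.4786,-.3527,.19],-174)"
```

```text
turn first [ 1.000e-04 -6.000e-04  6.885e-01] then shift(after turn) [ 0.0638 -0.2284  0.0004] j [  8.2   7.9 -19.    0.  -63.1 -30.3] F [ 0.9  0.2 -0.9] M [ 0.03 -0.17  0.03] t 10.5167 tcp [ 0.5182 -0.1189  0.1904] [ 1.7997e+02 -4.0000e-02 -1.1203e+02]
```

Call:
apply_moves(
  targets=[
    [1,0,0,0,0,0,0.0765],
    [1,0,0,0,0,0,0.0765],
    [1,0,0,0,0,0,0.0765],
    [1,0,0,0,0,0,0.0765],
    [1,0,0,0,0,0,0.0765],
    [1,0,0,0,0,0,0.0765],
    [1,0,0,0,0,0,0.0765],
    [1,0,0,0,0,0,0.0765],
    [1,0,0,0,0,0,0.0765],
    [1,0.0091,-0.0326,0,0,0,0],
    [1,0.0091,-0.0326,0,0,0,0],
    [1,0.0091,-0.0326,0,0,0,0],
    [1,0.0091,-0.0326,0,0,0,0],
    [1,0.0091,-0.0326,0,0,0,0],
    [1,0.0091,-0.0326,0,0,0,0],
    [1,0.0091,-0.0326,0,0,0,0],
    [1,0,0,0,0,0,0],
  ],
)

```text
time_s: 11.93
tcp_pos: [0.478, -0.3569, 0.1885]
eef_rot: [-180.0, -0.1, -174.2]
contact_force: [1.1, 0.0, 0.5]
gripper_width: 0.0875
gripper_force: 0.0
```

```bash
python3 -c "
from h import *
c=shot('top','t4');W=world(c);z=W[...,2]
reg('lock',W,box(295,335,200,245)&(z>.08))
reg('shaft',W,box(235,280,200,240)&(z>.082))
reg('hubtop',W,box(375,420,226,255)&(z>.05)&(z<.065))
c=shot('scene','s4');L=world(c);m=(abs(L[...,0]-.4786)<.12)&(abs(L[...,1]+.353)<.12)&(L[...,2]>.08)&(L[...,2]<.19)
print(np.percentile(L[m][:,2],[0,1,2,5]) if m.any() else 0)
delta([.4786,-.3527,.01],-174)"
```

```text
lock 184 [ 0.5196 -0.1188] [0.0586 0.0321] 49.0 mean [ 0.5193 -0.1157] z 0.1046
shaft 48 [0.5292 0.0363] [0.0161 0.0172] 89.4 mean [0.5289 0.0358] z 0.0961
hubtop 0 [0. 0.] [0. 0.] 0.0 mean [nan nan] z nan
0
turn first [ 0.0002 -0.0004 -0.0017] then shift(after turn) [-1.000e-04  9.000e-04  1.785e-01] j [-17.7  14.  -11.6   0.  -64.5 -66.5] F [-0.4  0.2  0.6] M [ 0.05 -0.    0.  ] t 12.0333 tcp [ 0.4786 -0.3536  0.1885] [ 1.7998e+02 -4.0000e-02 -1.7415e+02]h.py:13: RuntimeWarning: Mean of empty slice.
  print(n,m.sum(),np.round(r[0],4),np.round(r[1],4),round(r[2],1),'mean',p.mean(0).round(4),'z',np.median(W[...,2][m]).round(4)); return p
  ret = um.true_divide(
  return _methods._mean(a, axis=axis, dtype=dtype,
  ret = ret.dtype.type(ret / rcount)
```

Call:
apply_moves(
  targets=[
    [1,0,0.001,0.035,0,0,0],
    [1,0,0,0.035,0,0,0],
    [1,0,0,0.035,0,0,0],
    [1,0,0,0.035,0,0,0],
    [1,0,0,0.03,0,0,0],
    [1,0,0,0.01,0,0,0],
    [1,0,0,0,0,0,0],
  ],
)

```text
time_s: 12.62
tcp_pos: [0.4777, -0.3499, 0.0065]
eef_rot: [179.9, -0.3, -173.9]
contact_force: [0.2, -0.7, 0.4]
gripper_width: 0.0878
gripper_force: 0.0
```

Call:
apply_moves(
  targets=[
    [0.25,0,0,0,0,0,0],
    [0.25,0,0,0,0,0,0],
    [0.25,0,0,0,0,0,0],
    [0.25,0,0,0,0,0,0],
    [0.25,0,0,0,0,0,0],
    [0.25,0,0,0,0,0,0],
    [0.25,0,0,0,0,0,0],
    [0.25,0,0,0,0,0,0],
    [0.25,0,0,0,0,0,0],
    [0.25,0,0,0,0,0,0],
    [0.25,0,0,0,0,0,0],
    [0.25,0,0,0,0,0,0],
  ],
  newtons=60,
)

```text
time_s: 13.62
tcp_pos: [0.4793, -0.3514, 0.0089]
eef_rot: [-180.0, -0.0, -174.0]
contact_force: [-0.7, -1.4, 1.7]
gripper_width: 0.0321
gripper_force: 59.9
```

```bash
python3 -c "
from h import *
delta([.4786,-.3527,.16],-174)"
```

```text
turn first [-0.0001 -0.      0.0005] then shift(after turn) [ 0.0008 -0.0012 -0.1511] j [-17.4  24.6 -23.1   0.  -42.3 -66.5] F [-0.7 -1.4  1.7] M [-0.37  0.24  0.03] t 13.6167 tcp [ 0.4793 -0.3514  0.0089] [-179.99   -0.   -173.95]
```

Call:
apply_moves(
  targets=[
    [0.25,0,0,-0.015,0,0,0],
    [0.25,0,0,-0.03,0,0,0],
    [0.25,0,0,-0.03,0,0,0],
    [0.25,0,0,-0.03,0,0,0],
    [0.25,0,0,-0.03,0,0,0],
    [0.25,0,0,0,0,0,0.0555],
    [0.25,0,0,0,0,0,0.0555],
    [0.25,0,0,0,0,0,0],
    [0.25,0,0,0,0,0,0],
  ],
)

```text
time_s: 14.37
tcp_pos: [0.4785, -0.3508, 0.1429]
eef_rot: [179.9, -0.1, 176.2]
contact_force: [0.3, -0.3, -3.8]
gripper_width: 0.0323
gripper_force: 59.9
```

```bash
python3 -c "
from h import *
c=shot('scene','s5');W=world(c);z=W[...,2];x=W[...,0];y=W[...,1]
m=(abs(x-.52)<.12)&(abs(y+.355)<.1)&(z>.11)&(z<.23)
a=reg('crank',W,m)
s=(W[m]-[.48,-.352,0])@Ro.from_euler('z',-4,degrees=True).as_matrix()
k=(abs(s[:,0]-.08)<.02); print('knob top',np.percentile(s[k][:,2],[50,90,98]), s[k].mean(0))
b=(s[:,0]>.03)&(s[:,0]<.065);print('arm z by x',np.polyfit(s[b][:,0],s[b][:,2],1),b.sum())
delta([.5295,.0362,.144],-184)"
```

```text
crank 398 [ 0.5159 -0.3427] [0.1102 0.1927] 9.4 mean [ 0.5227 -0.34  ] z 0.1531
knob top [0.16931046 0.20333398 0.20599567] [0.07707897 0.01052095 0.17021029]
arm z by x [-1.01587791  0.20218242] 89
turn first [ 0.0006 -0.0011  0.0023] then shift(after turn) [-0.0238  0.3897 -0.0011] j [-17.4  16.  -15.2  -0.  -58.9 -76.4] F [-0.1 -0.3 -4. ] M [-0.03  0.07 -0.04] t 14.4167 tcp [ 0.4786 -0.3509  0.1429] [ 1.7995e+02 -1.0000e-01  1.7621e+02]
```

Call:
apply_moves(
  targets=[
    [0.25,-0.0022,0.0354,0,0,0,0.002],
    [0.25,-0.0022,0.0354,0,0,0,0],
    [0.25,-0.0022,0.0354,0,0,0,0],
    [0.25,-0.0022,0.0354,0,0,0,0],
    [0.25,-0.0022,0.0354,0,0,0,0],
    [0.25,-0.0022,0.0354,0,0,0,0],
    [0.25,-0.0022,0.0354,0,0,0,0],
    [0.25,-0.0022,0.0354,0,0,0,0],
    [0.25,-0.0022,0.0354,0,0,0,0],
    [0.25,-0.0022,0.0354,0,0,0,0],
    [0.25,-0.0024,0.0354,0,0,0,0],
    [0.25,0,0,0,0,0,0],
    [0.25,0,0,0,0,0,0],
  ],
)

```text
time_s: 15.5
tcp_pos: [0.5314, 0.0372, 0.1431]
eef_rot: [-180.0, -0.1, 176.2]
contact_force: [-0.9, -1.3, -4.1]
gripper_width: 0.0323
gripper_force: 59.9
```

```bash
python3 -c "
from h import *
delta([.5301,.0362,.144],-184)
a=shot('scene','s6')
im=cv2.resize(a['frame'][170:260,240:340],(640,576),interpolation=2)
cv2.imwrite('pics/c6.png',im[:,:,::-1])"
```

```text
turn first [-0.0003 -0.0008  0.002 ] then shift(after turn) [ 0.0012 -0.0011 -0.0009] j [  25.1   10.4  -22.6   -0.   -57.  -118.9] F [-0.9 -1.3 -4.1] M [-0.13  0.12  0.01] t 15.5 tcp [0.5314 0.0372 0.1431] [-1.7997e+02 -7.0000e-02  1.7618e+02]
```

View pics/c6.png

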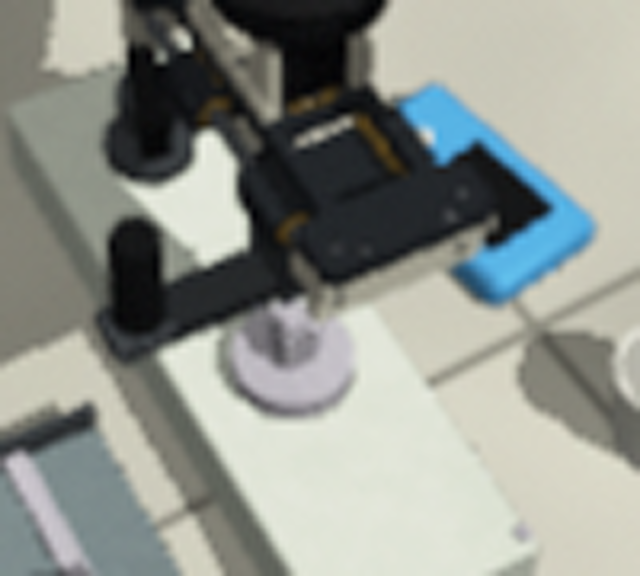

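The crank is held level above the shaft, whose end is at about (290,330) in the crop. I'll correct by about 1 mm and lower it.

Call:
apply_moves(
  targets=[
    [0.25,0.0012,-0.0011,0.012,0,0,0.002],
    [0.25,0,0,0.012,0,0,0],
    [0.25,0,0,0.012,0,0,0],
    [0.25,0,0,0,0,0,0],
    [0.25,0,0,0.003,0,0,0],
    [0.25,0,0,0.003,0,0,0],
    [0.25,0,0,0,0,0,0],
  ],
)

```text
time_s: 16.13
tcp_pos: [0.5303, 0.0339, 0.1018]
eef_rot: [-180.0, -0.0, 175.7]
contact_force: [0.1, -0.5, -4.9]
gripper_width: 0.0325
gripper_force: 59.9
```

```bash
python3 -c "
from h import *
delta([.5301,.0362,.075],-184)"
```

```text
turn first [-0.     -0.     -0.0036] then shift(after turn) [0.0003 0.0023 0.0268] j [  24.8   12.8  -25.8    0.   -51.4 -119.1] F [ 0.1 -0.5 -4.9] M [-0.07  0.13  0.01] t 16.1333 tcp [0.5303 0.0339 0.1018] [-180.     -0.    175.67]
```

Call:
apply_moves(
  targets=[
    [0.25,0,0,0,0,0,0],
    [0.25,0,0,0,0,0,0],
  ],
)

```text
time_s: 16.3
tcp_pos: [0.5306, 0.0344, 0.1023]
eef_rot: [180.0, 0.0, 175.7]
contact_force: [0.5, 0.2, -3.7]
gripper_width: 0.0326
gripper_force: 59.9
```

Call:
apply_moves(
  targets=[
    [0.25,0,0,0,0,0,0],
    [0.25,0,0,0,0,0,0],
  ],
)

```text
time_s: 16.47
tcp_pos: [0.5304, 0.0344, 0.1022]
eef_rot: [180.0, 0.0, 175.7]
contact_force: [0.3, -0.2, -4.3]
gripper_width: 0.0321
gripper_force: 59.9
```

Call:
apply_moves(
  targets=[
    [0.25,0.0002,0.0018,0,0,0,-0.003],
    [0.25,0,0,0,0,0,0],
    [0.25,0,0,0,0,0,0],
    [0.25,0,0,0.003,0,0,0],
    [0.25,0,0,0.003,0,0,0],
    [0.25,0,0,0,0,0,0],
    [0.25,0,0,0,0,0,0],
  ],
)

```text
time_s: 17.05
tcp_pos: [0.5301, 0.0361, 0.0955]
eef_rot: [-180.0, -0.0, 176.0]
contact_force: [-0.6, -0.4, -4.0]
gripper_width: 0.0322
gripper_force: 59.9
```

Call:
apply_moves(
  targets=[
    [0.25,0,0,0.005,0,0,0],
    [0.25,0,0,0.005,0,0,0],
    [0.25,0,0,0.005,0,0,0],
    [0.25,0,0,0.004,0,0,0],
    [0.25,0,0,0,0,0,0],
    [0.25,0,0,0,0,0,0],
  ],
)

```text
time_s: 17.55
tcp_pos: [0.53, 0.036, 0.0765]
eef_rot: [-180.0, -0.0, 176.0]
contact_force: [0.6, -0.6, -3.6]
gripper_width: 0.0319
gripper_force: 59.9
```

Call:
apply_moves(
  targets=[
    [0.25,0,0,0.0015,0,0,0],
    [0.25,0,0,0.0015,0,0,0],
    [0.25,0,0,0,0,0,0],
    [0.25,0,0,0,0,0,0],
  ],
)

```text
time_s: 17.88
tcp_pos: [0.5301, 0.0361, 0.0738]
eef_rot: [-180.0, -0.0, 176.0]
contact_force: [-0.3, 0.1, -3.5]
gripper_width: 0.0321
gripper_force: 59.9
```

Call:
apply_moves(
  targets=[
    [0.25,0,0,0.0015,0,0,0],
    [0.25,0,0,0,0,0,0],
    [0.25,0,0,0,0,0,0],
  ],
)

```text
time_s: 18.13
tcp_pos: [0.5305, 0.0362, 0.0729]
eef_rot: [180.0, 0.0, 176.0]
contact_force: [-2.8, -0.8, 2.4]
gripper_width: 0.0322
gripper_force: 59.9
```

Contact came at the expected height, so the crank is seated. I'll release, rise and move to the knob with the closing axis along the loader's x.

Call:
apply_moves(
  targets=[
    [0.7,0,0,-0.001,0,0,0],
    [0.7,0,0,0,0,0,0],
    [0.7,0,0,0,0,0,0],
    [0.7,0,0,0,0,0,0],
    [0.7,0,0,0,0,0,0],
    [0.5,0,0,-0.025,0,0,0],
    [0.5,0,0,-0.025,0,0,0],
    [0.5,0,0,-0.025,0,0,0],
    [0.5,0,0,0,0,0,-0.077],
    [0.5,0,0,0,0,0,-0.077],
    [0.5,0,0,0,0,0,-0.077],
    [0.5,0,0,0,0,0,-0.077],
    [0.5,0,0,0,0,0,-0.077],
    [0.5,0,0,0,0,0,-0.077],
    [0.5,0,0,0,0,0,-0.077],
    [0.5,0,0,0,0,0,-0.077],
    [0.5,0,0,0,0,0,-0.077],
    [0.5,0,0,0,0,0,-0.077],
    [0.5,0,0,0,0,0,-0.077],
    [0.5,0,0,0,0,0,-0.077],
  ],
)

```text
time_s: 19.8
tcp_pos: [0.5302, 0.0362, 0.1483]
eef_rot: [180.0, 0.0, -100.5]
contact_force: [-0.6, 0.9, 0.0]
gripper_width: 0.0441
gripper_force: 0.0
```

Call:
apply_moves(
  targets=[
    [0.5,0,0,0,0,0,-0.076],
    [0.5,0,0,0,0,0,0],
  ],
)

```text
time_s: 19.97
tcp_pos: [0.5302, 0.0362, 0.1483]
eef_rot: [180.0, -0.0, -93.7]
contact_force: [0.3, -0.1, 0.5]
gripper_width: 0.044
gripper_force: 0.0
```

```bash
python3 -c "
from h import *
c=shot('scene','s7');W=world(c);z=W[...,2]
p=reg('knob',W,(z>.13)&(z<.142)&(abs(W[...,0]-.61)<.03)&(abs(W[...,1]-.03)<.03))
m=(z>.072)&(z<.082)&(W[...,0]>.55)&(W[...,0]<.63)&(abs(W[...,1]-.03)<.03);print('arm z',np.median(z[m]),m.sum())
delta([.6093,.0306,.085],-94)"
```

```text
knob 49 [0.6075 0.0336] [0.023  0.0208] 18.9 mean [0.6083 0.0343] z 0.1346
arm z 0.07509767096214581 140
turn first [ 0.      0.     -0.0017] then shift(after turn) [ 0.     -0.0793  0.0633] j [ 25.1  10.  -22.5  -0.  -57.6 -29.2] F [-0.5  0.8 -0.3] M [0.02 0.07 0.01] t 20.0167 tcp [0.5302 0.0362 0.1483] [180.     0.   -94.15]
```

Call:
apply_moves(
  targets=[
    [0.5,-0.0005,-0.0264,0,0,0,0],
    [0.5,-0.0005,-0.0264,0,0,0,0],
    [0.5,-0.0005,-0.0264,0,0,0,0],
    [0.5,0,0,0.03,0,0,0],
    [0.5,0,0,0.033,0,0,0],
    [0.5,0,0,0,0,0,0],
    [0.2,0,0,0,0,0,0],
    [0.2,0,0,0,0,0,0],
    [0.2,0,0,0,0,0,0],
    [0.2,0,0,0,0,0,0],
    [0.2,0,0,0,0,0,0],
    [0.2,0,0,0,0,0,0],
  ],
  newtons=15,
)

```text
time_s: 21.02
tcp_pos: [0.6101, 0.0324, 0.0873]
eef_rot: [-179.9, 0.0, -94.0]
contact_force: [-1.4, 1.0, 5.1]
gripper_width: 0.0244
gripper_force: 15.1
```

```bash
python3 -c "
from h import *
delta([.6093,.0306,.085],-94)
s=get_state();p=s['tcp_pos'][:2];C=np.array([.5296,.0362]);d=p-C;print('r',np.hypot(*d),'ang',np.degrees(np.arctan2(d[1],d[0])),s['gripper_width'],s['gripper_force'])
a0=np.degrees(np.arctan2(d[1],d[0]));R=Ro.from_euler('xyz',s['eef_rot'],degrees=True).as_matrix()
P=lambda a:np.array([np.cos(np.radians(a)),np.sin(np.radians(a)),0])*.080
for i in range(24): print(i,(R.T@(P(a0-15*(i+1))-P(a0-15*i)))[:2].round(4).tolist())
"
```

```text
turn first [-0.0016  0.0005 -0.0003] then shift(after turn) [0.0018 0.0007 0.0023] j [ 21.3  20.5 -16.9   0.  -52.5 -25.4] F [-1.4  1.   5.1] M [ 0.24  0.85 -0.05] t 21.0167 tcp [0.6101 0.0324 0.0873] [-1.7985e+02  4.0000e-02 -9.4030e+01]
r 0.08063499717877733 ang -2.732395814686109 0.024429838475104392 15.08575513958931
0 [0.0208, 0.0023]
1 [0.0195, 0.0076]
2 [0.0169, 0.0123]
3 [0.0131, 0.0163]
4 [0.0084, 0.0191]
5 [0.0032, 0.0206]
6 [-0.0023, 0.0208]
7 [-0.0076, 0.0195]
8 [-0.0123, 0.0169]
9 [-0.0163, 0.0131]
10 [-0.0191, 0.0084]
11 [-0.0206, 0.0032]
12 [-0.0208, -0.0023]
13 [-0.0195, -0.0076]
14 [-0.0169, -0.0123]
15 [-0.0131, -0.0163]
16 [-0.0084, -0.0191]
17 [-0.0032, -0.0206]
18 [0.0023, -0.0208]
19 [0.0076, -0.0195]
20 [0.0123, -0.0169]
21 [0.0163, -0.0131]
22 [0.0191, -0.0084]
23 [0.0206, -0.0032]
```

Call:
apply_moves(
  targets=[
    [0.2,0,0,-0.002,0,0,0],
    [0.2,0,0,-0.001,0,0,0],
    [0.2,0,0,0,0,0,0],
    [0.2,0,0,0,0,0,0],
  ],
)

```text
time_s: 21.35
tcp_pos: [0.6094, 0.0322, 0.0886]
eef_rot: [-180.0, 0.0, -94.0]
contact_force: [-1.4, 1.9, 2.0]
gripper_width: 0.0234
gripper_force: 15.0
```

Call:
apply_moves(
  targets=[
    [0.2,0.0105,0.0005,0,0,0,0],
    [0.2,0.0103,0.0018,0,0,0,0],
    [0.2,0.0195,0.0076,0,0,0,0],
    [0.2,0.0169,0.0123,0,0,0,0],
    [0.2,0,0,0,0,0,0],
    [0.2,0,0,0,0,0,0],
  ],
)

```text
time_s: 21.85
tcp_pos: [0.5858, -0.0249, 0.09]
eef_rot: [-179.7, -0.0, -94.1]
contact_force: [6.3, -5.2, 2.3]
gripper_width: 0.0235
gripper_force: 15.0
```

```bash
cat >> h.py <<'E'
def ang():
    s=get_state();d=s['tcp_pos'][:2]-[.5296,.0362]
    print('r',np.hypot(*d).round(4),'ang',np.degrees(np.arctan2(d[1],d[0])).round(1),'w',s['gripper_width'],s['gripper_force'],'F',s['contact_force'].round(1),'tcp',s['tcp_pos'].round(4),'t',s['time_s'],s['eef_rot'].round(1))
    c=capture('top');W=world(c);z=W[...,2];m=box(200,290,120,205)&(z>.035)&(z<.075)&(W[...,0]>.6)
    L=(W[m]-[.5295,.036,0])@Ro.from_euler('z',-4,degrees=True).as_matrix(); L=L[(L[:,0]>.1)&(L[:,0]<.23)&(L[:,2]>.052)]
    print('tray front y min (loader)',np.percentile(L[:,1],[1,5,50]).round(4) if len(L) else None,len(L))
E
python3 -c "
from h import *
ang()
c=shot('scene','s8');W=world(c);z=W[...,2];L=(W-[.5295,.036,0])@Ro.from_euler('z',-4,degrees=True).as_matrix()
m=(L[...,0]>.11)&(L[...,0]<.22)&(L[...,1]<.17)&(L[...,1]>-.2)&(L[...,2]>.045)&(L[...,2]<.07);print(m.sum(),np.percentile(L[m][:,1],[0,2,50]) if m.any() else 0)"
```

```text
r 0.083 ang -47.4 w 0.02350972760198235 14.997789412736893 F [ 6.3 -5.2  2.3] tcp [ 0.5858 -0.0249  0.09  ] t 21.85 [-179.7   -0.   -94.1]
tray front y min (loader) None 0
0 0
```

Call:
apply_moves(
  targets=[
    [0.2,0.0131,0.0163,0,0,0,0],
    [0.2,0.0084,0.0191,0,0,0,0],
    [0.2,0.0032,0.0206,0,0,0,0],
    [0.2,-0.0023,0.0208,0,0,0,0],
    [0.2,-0.0076,0.0195,0,0,0,0],
    [0.2,-0.0123,0.0169,0,0,0,0],
    [0.2,0,0,0,0,0,0],
    [0.2,0,0,0,0,0,0],
  ],
)

```text
time_s: 22.62
tcp_pos: [0.4699, -0.0179, 0.0889]
eef_rot: [-180.0, 0.0, -94.0]
contact_force: [-1.6, 0.0, 4.5]
gripper_width: 0.0235
gripper_force: 15.0
```

```bash
python3 -c "
from h import *
ang()
c=shot('scene','s9');W=world(c);z=W[...,2];L=(W-[.5295,.036,0])@Ro.from_euler('z',-4,degrees=True).as_matrix()
m=(L[...,0]>.11)&(L[...,0]<.22)&(L[...,1]<.17)&(L[...,1]>-.2)&(L[...,2]>.02)&(L[...,2]<.08);print(m.sum(),np.percentile(L[m][:,1],[0,2,50]) if m.any() else 0)
cv2.imwrite('pics/c9.png',cv2.resize(c['frame'][150:330,180:380],(640,576),interpolation=2)[:,:,::-1])"
```

```text
r 0.0806 ang -137.8 w 0.023470844374851023 14.992950707674026 F [-1.6  0.   4.5] tcp [ 0.4699 -0.0179  0.0889] t 22.6167 [-180.    0.  -94.]
tray front y min (loader) None 0
461 [-0.19945517 -0.17255869  0.00243532]
```

View pics/c9.png

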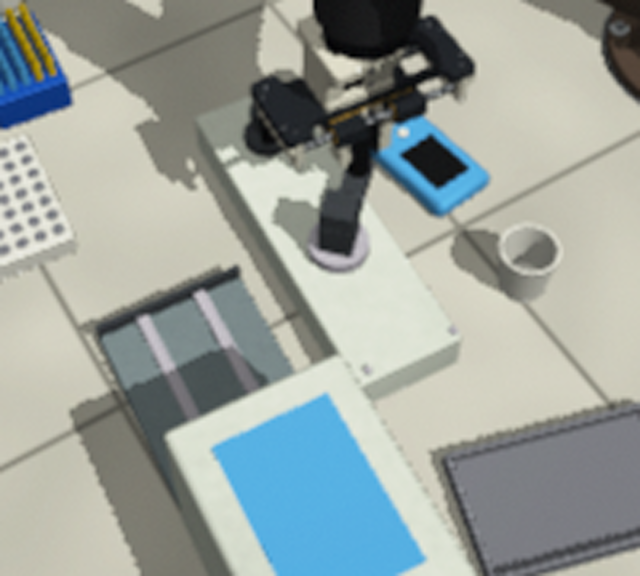

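The crank is seated and following at -138°, with low force. I'll keep winding.

Call:
apply_moves(
  targets=[
    [0.2,-0.0163,0.0131,0,0,0,0],
    [0.2,-0.0191,0.0084,0,0,0,0],
    [0.2,-0.0206,0.0032,0,0,0,0],
    [0.2,-0.0208,-0.0023,0,0,0,0],
    [0.2,-0.0195,-0.0076,0,0,0,0],
    [0.2,-0.0169,-0.0123,0,0,0,0],
    [0.2,-0.0131,-0.0163,0,0,0,0],
    [0.2,-0.0084,-0.0191,0,0,0,0],
    [0.2,-0.0032,-0.0206,0,0,0,0],
    [0.2,0.0023,-0.0208,0,0,0,0],
    [0.2,0.0076,-0.0195,0,0,0,0],
    [0.2,0.0123,-0.0169,0,0,0,0],
    [0.2,0.0163,-0.0131,0,0,0,0],
    [0.2,0.0191,-0.0084,0,0,0,0],
    [0.2,0.0206,-0.0032,0,0,0,0],
    [0.2,0,0,0,0,0,0],
    [0.2,0,0,0,0,0,0],
  ],
)

```text
time_s: 24.13
tcp_pos: [0.6086, 0.0304, 0.0871]
eef_rot: [179.8, -0.1, -94.2]
contact_force: [-3.2, -0.0, 1.0]
gripper_width: 0.0222
gripper_force: 14.6
```

```bash
python3 -c "
from h import *
ang()
c=shot('scene','s10');W=world(c);z=W[...,2];L=(W-[.5295,.036,0])@Ro.from_euler('z',-4,degrees=True).as_matrix()
m=(L[...,0]>.11)&(L[...,0]<.22)&(L[...,1]<.17)&(L[...,1]>-.02)&(L[...,2]>.04)&(L[...,2]<.075);print(m.sum(),np.percentile(L[m][:,1],[0,2,50]) if m.any() else 0)"
```

```text
r 0.0792 ang -4.2 w 0.022244408305195112 14.559192806482315 F [-3.2 -0.   1. ] tcp [0.6086 0.0304 0.0871] t 24.1333 [ 1.798e+02 -1.000e-01 -9.420e+01]
tray front y min (loader) None 0
0 0
```

```bash
python3 -c "
from h import *
c=dict(np.load('pics/s10.npz'))
cv2.imwrite('pics/c10.png',cv2.resize(c['frame'][130:330,180:380],(600,600),interpolation=2)[:,:,::-1])"
```

```text
(no output)
```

View pics/c10.png

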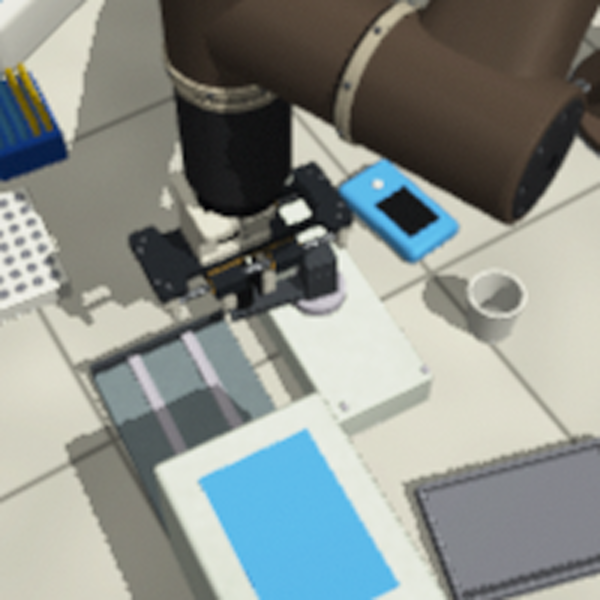

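```bash
cat >> h.py <<'E'
def track(c):
    W=world(c);L=(W-[.5295,.036,0])@Ro.from_euler('z',-4,degrees=True).as_matrix()
    m=(c['range_z']>0)&(L[...,0]>.12)&(L[...,0]<.21)&(L[...,2]<.2);q=L[m]
    for y in np.arange(-.06,.2,.02):
        k=q[(q[:,1]>y)&(q[:,1]<y+.02)]; print('%.2f'%y,len(k),np.percentile(k[:,2],[10,50,90]).round(3) if len(k) else '',end=' | ')
    print()
E
python3 -c "
from h import *
track(dict(np.load('pics/top0.npz')));track(shot('top','t10'))
s=get_state();print(s['tcp_pos'],s['contact_force'],s['gripper_width'])"
```

```text
-0.06 215 [-0.002  0.002  0.007] | -0.04 217 [0.018 0.024 0.035] | -0.02 212 [0.016 0.021 0.028] | 0.00 218 [0.017 0.021 0.027] | 0.02 217 [0.017 0.022 0.028] | 0.04 212 [0.017 0.022 0.027] | 0.06 222 [0.016 0.021 0.028] | 0.08 216 [0.017 0.021 0.027] | 0.10 215 [0.017 0.021 0.028] | 0.12 214 [0.017 0.021 0.027] | 0.14 380 [0.018 0.027 0.163] | 0.16 390 [0.02  0.175 0.18 ] | 0.18 271 [0.174 0.177 0.181] | 
-0.06 166 [-0.002  0.002  0.006] | -0.04 2 [0.031 0.033 0.035] | -0.02 0  | 0.00 0  | 0.02 0  | 0.04 0  | 0.06 5 [0.018 0.02  0.024] | 0.08 0  | 0.10 0  | 0.12 0  | 0.14 35 [0.123 0.155 0.17 ] | 0.16 123 [0.172 0.177 0.18 ] | 0.18 146 [0.175 0.178 0.181] | 
[0.60856474 0.03144688 0.08747545] [-3.06501634 -1.49524364 -0.19376269] 0.022601293925403845
```

Call:
apply_moves(
  targets=[
    [0.4,0,0,0,0,0,0],
    [0.4,0,0,0,0,0,0],
    [0.4,-0.008,0,0,0,0,0],
    [0.2,0,0,0,0,0,0],
    [0.2,0,0,0,0,0,0],
    [0.2,0,0,0,0,0,0],
    [0.2,0,0,0,0,0,0],
    [0.2,0,0,0,0,0,0],
  ],
  newtons=25,
)

```text
time_s: 24.95
tcp_pos: [0.6099, 0.0401, 0.0884]
eef_rot: [-180.0, 0.0, -94.0]
contact_force: [-0.6, 0.2, 0.5]
gripper_width: 0.0181
gripper_force: 0.0
```

Call:
apply_moves(
  targets=[
    [0.2,0,0,0,0,0,0],
    [0.2,0,0,0,0,0,0],
  ],
)

```text
time_s: 25.12
tcp_pos: [0.6099, 0.04, 0.0884]
eef_rot: [-180.0, 0.0, -94.0]
contact_force: [-0.6, -1.1, -0.5]
gripper_width: 0.0179
gripper_force: 0.0
```

Call:
apply_moves(
  targets=[
    [0.5,0,0,0,0,0,0],
    [0.5,0,0,0,0,0,0],
    [0.5,0,0,-0.03,0,0,0],
    [0.5,0,0,-0.03,0,0,0],
    [0.5,0,0,0,0,0,0],
  ],
)

```text
time_s: 25.53
tcp_pos: [0.6133, 0.0405, 0.1544]
eef_rot: [-179.5, 0.1, -94.0]
contact_force: [0.3, 0.0, 1.0]
gripper_width: 0.0421
gripper_force: 0.0
```

```bash
python3 -c "
from h import *
c=shot('scene','s11');W=world(c);z=W[...,2];L=(W-[.5295,.036,0])@Ro.from_euler('z',-4,degrees=True).as_matrix()
r=np.hypot(L[...,0],L[...,1]);ok=c['range_z']>0
def st(n,m):
  q=L[m&ok];print(n,len(q),q.mean(0).round(4) if len(q) else '',[ (a*1000).astype(int).tolist() for a in (q.min(0),q.max(0))] if len(q) else '')
st('arm',(r>.03)&(r<.06)&(z>.068)&(z<.082))
st('knob',(r>.06)&(r<.1)&(z>.09)&(z<.14)&(c['frame'].sum(2)<120))
st('knobtop',(r>.06)&(r<.1)&(z>.128)&(z<.142)&(c['frame'].sum(2)<150))
st('hub',(r<.03)&(z>.115)&(z<.128))
delta([.6,.03,.15],-94);track(c)
"
```

```text
arm 84 [ 0.0437 -0.0015  0.0742] [[27, -16, 68], [59, 12, 78]]
knob 96 [ 0.0816 -0.0022  0.1193] [[70, -18, 90], [89, 5, 137]]
knobtop 41 [ 0.0801 -0.0056  0.1338] [[70, -18, 128], [89, 4, 137]]
hub 106 [-0.      0.0037  0.1206] [[-17, -15, 115], [17, 20, 124]]
turn first [-0.0039  0.0013 -0.0001] then shift(after turn) [0.0114 0.0114 0.002 ] j [ 22.   17.  -12.4   0.1 -60.2 -26.1] F [ 0.9  0.5 -0.9] M [ 0.02  0.12 -0.04] t 25.5833 tcp [0.6121 0.0406 0.152 ] [-1.7965e+02  1.1000e-01 -9.4010e+01]
-0.06 11 [-0.001  0.001  0.003] | -0.04 213 [0.016 0.023 0.032] | -0.02 160 [0.015 0.018 0.024] | 0.00 173 [0.015 0.018 0.024] | 0.02 175 [0.015 0.018 0.024] | 0.04 175 [0.014 0.018 0.023] | 0.06 183 [0.015 0.018 0.023] | 0.08 73 [0.016 0.018 0.023] | 0.10 0  | 0.12 0  | 0.14 0  | 0.16 216 [0.172 0.174 0.176] | 0.18 260 [0.173 0.175 0.176] |
```

Call:
apply_moves(
  targets=[
    [0.5,0.0154,0.0022,0,0,0,0],
    [0.5,0,0,0.033,0,0,0],
    [0.5,0,0,0.031,0,0,0],
    [0.2,0,0,0,0,0,0],
    [0.2,0,0,0,0,0,0],
    [0.2,0,0,0,0,0,0],
    [0.2,0,0,0,0,0,0],
    [0.2,0,0,0,0,0,0],
    [0.2,0,0,0,0,0,0],
  ],
  newtons=20,
)

```text
time_s: 26.33
tcp_pos: [0.6076, 0.025, 0.086]
eef_rot: [-179.9, 0.0, -94.0]
contact_force: [-0.3, -1.0, 4.0]
gripper_width: 0.0235
gripper_force: 20.0
```

```bash
python3 -c "
from h import *
s=get_state();p=s['tcp_pos'][:2];C=np.array([.5295,.0360]);d=p-C;print(s['tcp_pos'],s['eef_rot'],'r',np.hypot(*d),s['gripper_width'],s['gripper_force'],s['contact_force'])
a0=np.degrees(np.arctan2(d[1],d[0]));print('ang',a0);R=Ro.from_euler('xyz',s['eef_rot'],degrees=True).as_matrix()
P=lambda a:np.array([np.cos(np.radians(a)),np.sin(np.radians(a)),0])*.080
for i in range(24): print((R.T@(P(a0-15*(i+1))-P(a0-15*i)))[:2].round(4).tolist(),end=' ')
"
```

```text
[0.60759059 0.02501278 0.08601824] [-1.79857918e+02  3.44316190e-02 -9.40149719e+01] r 0.07885974521918625 0.02347883844691732 20.002297461032867 [-0.30123332 -1.04517861  3.99981083]
ang -8.008849789267975
[0.0205, 0.0042] [0.0187, 0.0093] [0.0156, 0.0138] [0.0115, 0.0174] [0.0066, 0.0198] [0.0013, 0.0208] [-0.0042, 0.0205] [-0.0093, 0.0187] [-0.0138, 0.0156] [-0.0174, 0.0115] [-0.0198, 0.0066] [-0.0208, 0.0013] [-0.0205, -0.0042] [-0.0187, -0.0093] [-0.0156, -0.0138] [-0.0115, -0.0174] [-0.0066, -0.0198] [-0.0013, -0.0208] [0.0042, -0.0205] [0.0093, -0.0187] [0.0138, -0.0156] [0.0174, -0.0115] [0.0198, -0.0066] [0.0208, -0.0013]
```

Call:
apply_moves(
  targets=[
    [0.2,0.0102,0.0015,0,0,0,0],
    [0.2,0.0103,0.0027,0,0,0,0],
    [0.2,0.0187,0.0093,0,0,0,0],
    [0.2,0.0156,0.0138,0,0,0,0],
    [0.2,0.0115,0.0174,0,0,0,0],
    [0.2,0.0066,0.0198,0,0,0,0],
    [0.2,0.0013,0.0208,0,0,0,0],
    [0.2,-0.0042,0.0205,0,0,0,0],
    [0.2,-0.0093,0.0187,0,0,0,0],
    [0.2,-0.0138,0.0156,0,0,0,0],
    [0.2,-0.0174,0.0115,0,0,0,0],
    [0.2,-0.0198,0.0066,0,0,0,0],
    [0.2,0,0,0,0,0,0],
    [0.2,0,0,0,0,0,0],
  ],
)

```text
time_s: 27.5
tcp_pos: [0.4488, 0.0273, 0.0854]
eef_rot: [-179.9, 0.1, -93.9]
contact_force: [-2.3, 2.1, 4.4]
gripper_width: 0.0236
gripper_force: 20.0
```

```bash
python3 -c "
from h import *
ang();track(shot('scene','s12'));track(shot('top','t12'))"
```

```text
r 0.0813 ang -173.7 w 0.02359240801593957 20.014350414276123 F [-2.3  2.1  4.4] tcp [0.4488 0.0273 0.0854] t 27.5 [-1.799e+02  1.000e-01 -9.390e+01]
tray front y min (loader) [0.0915 0.0946 0.1266] 863
-0.06 15 [-0.001  0.001  0.018] | -0.04 213 [0.015 0.022 0.031] | -0.02 164 [0.015 0.018 0.023] | 0.00 163 [0.015 0.018 0.023] | 0.02 181 [0.015 0.018 0.023] | 0.04 173 [0.015 0.017 0.023] | 0.06 155 [0.015 0.019 0.024] | 0.08 53 [0.05  0.053 0.055] | 0.10 55 [0.054 0.06  0.063] | 0.12 0  | 0.14 0  | 0.16 210 [0.172 0.174 0.176] | 0.18 261 [0.173 0.175 0.176] | 
-0.06 214 [-0.001  0.002  0.007] | -0.04 218 [0.018 0.023 0.035] | -0.02 212 [0.017 0.022 0.027] | 0.00 218 [0.017 0.022 0.028] | 0.02 216 [0.016 0.021 0.028] | 0.04 214 [0.016 0.021 0.027] | 0.06 215 [0.017 0.021 0.027] | 0.08 265 [0.027 0.038 0.058] | 0.10 232 [0.053 0.059 0.066] | 0.12 231 [0.053 0.059 0.066] | 0.14 406 [0.055 0.066 0.163] | 0.16 330 [0.063 0.176 0.18 ] | 0.18 262 [0.174 0.178 0.181] |
```

The tray's front edge shows at y≈0.087, which matches about 110 mm of travel. I'll continue.

Call:
apply_moves(
  targets=[
    [0.2,-0.0208,0.0013,0,0,0,0],
    [0.2,-0.0205,-0.0042,0,0,0,0],
    [0.2,-0.0187,-0.0093,0,0,0,0],
    [0.2,-0.0156,-0.0138,0,0,0,0],
    [0.2,-0.0115,-0.0174,0,0,0,0],
    [0.2,-0.0066,-0.0198,0,0,0,0],
    [0.2,-0.0013,-0.0208,0,0,0,0],
    [0.2,0.0042,-0.0205,0,0,0,0],
    [0.2,0.0093,-0.0187,0,0,0,0],
    [0.2,0.0138,-0.0156,0,0,0,0],
    [0.2,0.0174,-0.0115,0,0,0,0],
    [0.2,0.0198,-0.0066,0,0,0,0],
    [0.2,0,0,0,0,0,0],
    [0.2,0,0,0,0,0,0],
  ],
)

```text
time_s: 28.82
tcp_pos: [0.6059, 0.0436, 0.083]
eef_rot: [179.8, -0.1, -94.2]
contact_force: [0.1, -2.1, -5.6]
gripper_width: 0.0235
gripper_force: 20.0
```

```bash
python3 -c "
from h import *
ang();track(shot('scene','s13'))"
```

```text
r 0.0767 ang 5.6 w 0.02345557502856283 20.001853108406067 F [ 0.1 -2.1 -5.6] tcp [0.6059 0.0436 0.083 ] t 28.8167 [ 1.798e+02 -1.000e-01 -9.420e+01]
tray front y min (loader) None 0
-0.06 11 [-0.003  0.001  0.005] | -0.04 198 [0.016 0.022 0.031] | -0.02 169 [0.015 0.018 0.024] | 0.00 175 [0.015 0.018 0.024] | 0.02 169 [0.015 0.018 0.025] | 0.04 103 [0.052 0.18  0.197] | 0.06 195 [0.052 0.055 0.062] | 0.08 200 [0.051 0.055 0.062] | 0.10 42 [0.052 0.054 0.062] | 0.12 0  | 0.14 0  | 0.16 212 [0.172 0.174 0.176] | 0.18 267 [0.173 0.175 0.176] |
```

Call:
apply_moves(
  targets=[
    [0.2,0.005,-0.001,0,0,0,0],
    [0.2,0.005,-0.001,0,0,0,0],
    [0.2,0.004,0,0,0,0,0],
    [0.2,0,0,0,0,0,0],
    [0.2,0,0,0,0,0,0],
  ],
)

```text
time_s: 29.33
tcp_pos: [0.6072, 0.0324, 0.084]
eef_rot: [180.0, 0.0, -94.0]
contact_force: [-2.9, 4.2, -8.2]
gripper_width: 0.0237
gripper_force: 20.0
```

Call:
apply_moves(
  targets=[
    [0.2,0.003,0,0,0,0,0],
    [0.2,0.003,0,0,0,0,0],
    [0.2,0,0,0,0,0,0],
    [0.2,0,0,0,0,0,0],
  ],
)

```text
time_s: 29.67
tcp_pos: [0.6072, 0.0262, 0.0842]
eef_rot: [180.0, 0.0, -94.0]
contact_force: [-1.4, 4.7, -7.9]
gripper_width: 0.0236
gripper_force: 20.0
```

```bash
python3 -c "
from h import *
ang();track(shot('scene','s14'))"
```

```text
r 0.0782 ang -7.4 w 0.023636014602314185 19.986040592193604 F [-1.4  4.7 -7.9] tcp [0.6072 0.0262 0.0842] t 29.6667 [180.   0. -94.]
tray front y min (loader) [0.1587 0.1589 0.161 ] 3
-0.06 12 [-0.002  0.     0.003] | -0.04 214 [0.016 0.022 0.032] | -0.02 165 [0.015 0.018 0.023] | 0.00 182 [0.015 0.018 0.024] | 0.02 223 [0.016 0.022 0.189] | 0.04 39 [0.051 0.053 0.056] | 0.06 198 [0.052 0.055 0.062] | 0.08 201 [0.052 0.056 0.062] | 0.10 49 [0.053 0.059 0.063] | 0.12 0  | 0.14 0  | 0.16 216 [0.172 0.174 0.176] | 0.18 264 [0.172 0.174 0.177] |
```

Call:
apply_moves(
  targets=[
    [0.2,0,0,0.002,0,0,0],
    [0.2,0,0,0.002,0,0,0],
    [0.2,0,0,0,0,0,0],
    [0.2,0.003,0,0,0,0,0],
    [0.2,0.003,0,0,0,0,0],
    [0.2,0,0,0,0,0,0],
    [0.2,0,0,0,0,0,0],
  ],
)

```text
time_s: 30.35
tcp_pos: [0.6079, 0.0197, 0.0816]
eef_rot: [-179.9, 0.0, -94.0]
contact_force: [-1.3, 4.0, 3.2]
gripper_width: 0.0233
gripper_force: 20.0
```

```bash
python3 -c "
from h import *
ang()
def front(c):
    W=world(c);L=(W-[.5295,.036,0])@Ro.from_euler('z',-4,degrees=True).as_matrix()
    m=(c['range_z']>0)&(L[...,0]>.12)&(L[...,0]<.21)&(L[...,1]>.0)&(L[...,1]<.15)&(L[...,2]>.045)&(L[...,2]<.07);y=np.sort(L[m][:,1]);print(len(y),y[:25].round(4).tolist())
front(dict(np.load('pics/s14.npz')));front(dict(np.load('pics/s12.npz')));c=shot('scene','s15');front(c)
W=world(c);z=W[...,2];L=(W-[.5295,.036,0])@Ro.from_euler('z',-4,degrees=True).as_matrix()
r=np.hypot(L[...,0],L[...,1]);ok=c['range_z']>0
q=L[ok&(L[...,0]>.028)&(L[...,0]<.055)&(abs(L[...,1])<.03)&(z>.066)&(z<.085)];print('arm',len(q),q.mean(0))
q=L[ok&(r<.022)&(z>.112)&(z<.13)];print('hubtop',len(q),np.median(q,0))
"
```

```text
r 0.0801 ang -11.9 w 0.023253839213392805 20.006939470767975 F [-1.3  4.   3.2] tcp [0.6079 0.0197 0.0816] t 30.35 [-179.9    0.   -94. ]
tray front y min (loader) [0.1505 0.1516 0.1611] 9
487 [0.054, 0.0545, 0.0555, 0.0556, 0.0556, 0.0557, 0.0558, 0.0559, 0.0559, 0.0562, 0.0562, 0.0562, 0.0563, 0.0563, 0.057, 0.057, 0.0571, 0.0572, 0.0573, 0.0573, 0.0573, 0.0575, 0.0577, 0.0579, 0.0582]
107 [0.0935, 0.0936, 0.0939, 0.0939, 0.0939, 0.0942, 0.0943, 0.0945, 0.0948, 0.0949, 0.0949, 0.095, 0.0952, 0.0954, 0.0954, 0.0955, 0.0955, 0.0957, 0.0957, 0.0958, 0.0959, 0.0959, 0.096, 0.0961, 0.0963]
496 [0.0529, 0.0531, 0.0535, 0.0537, 0.0538, 0.054, 0.0542, 0.0542, 0.0545, 0.0547, 0.0553, 0.0554, 0.0556, 0.0556, 0.0557, 0.0557, 0.0558, 0.0558, 0.056, 0.056, 0.0564, 0.0564, 0.0567, 0.0568, 0.057]
arm 77 [0.04202838 0.00418879 0.07437775]
hubtop 105 [0.00043343 0.00617873 0.12079563]
```

Call:
apply_moves(
  targets=[
    [0.2,0.003,0,0,0,0,0],
    [0.2,0.003,0,0,0,0,0],
    [0.2,0,0,0,0,0,0],
    [0.2,0,0,0,0,0,0],
  ],
)

```text
time_s: 30.78
tcp_pos: [0.6074, 0.0135, 0.0811]
eef_rot: [-179.9, 0.0, -94.0]
contact_force: [-0.4, 2.5, 5.0]
gripper_width: 0.0233
gripper_force: 19.8
```

Call:
apply_moves(
  targets=[
    [0.2,0.003,0.001,0,0,0,0],
    [0.2,0.003,0.001,0,0,0,0],
    [0.2,0,0,0,0,0,0],
    [0.2,0,0,0,0,0,0],
  ],
)

```text
time_s: 31.12
tcp_pos: [0.6061, 0.0077, 0.0814]
eef_rot: [-179.8, 0.0, -94.0]
contact_force: [5.2, 1.7, 4.9]
gripper_width: 0.0233
gripper_force: 19.6
```

```bash
python3 -c "
from h import *
ang()
c=shot('scene','s16')
W=world(c);L=(W-[.5295,.036,0])@Ro.from_euler('z',-4,degrees=True).as_matrix()
m=(c['range_z']>0)&(L[...,0]>.12)&(L[...,0]<.21)&(L[...,1]>.0)&(L[...,1]<.15)&(L[...,2]>.045)&(L[...,2]<.07);y=np.sort(L[m][:,1]);print(len(y),y[:20].round(4).tolist())"
```

```text
r 0.0816 ang -20.4 w 0.02331920340383511 19.635875523090363 F [5.2 1.7 4.9] tcp [0.6061 0.0077 0.0814] t 31.1167 [-179.8    0.   -94. ]
tray front y min (loader) [0.1375 0.1406 0.1549] 32
512 [0.0507, 0.0514, 0.0519, 0.0519, 0.052, 0.0523, 0.0527, 0.0528, 0.0528, 0.053, 0.0532, 0.0536, 0.0539, 0.054, 0.0542, 0.0542, 0.0543, 0.0543, 0.0545, 0.0546]
```

Call:
apply_moves(
  targets=[
    [0.2,0.0039,0.0016,0,0,0,0],
    [0.2,0.0039,0.0016,0,0,0,0],
    [0.2,0.0039,0.0016,0,0,0,0],
    [0.2,0.0039,0.0016,0,0,0,0],
    [0.2,0,0,0,0,0,0],
    [0.2,0,0,0,0,0,0],
  ],
)

```text
time_s: 31.72
tcp_pos: [0.6025, -0.0045, 0.0824]
eef_rot: [-179.4, 0.3, -93.9]
contact_force: [13.0, 11.0, 2.1]
gripper_width: 0.0224
gripper_force: 18.4
```

```bash
cat >> h.py <<'E'
def front(c):
    W=world(c);L=(W-[.5295,.036,0])@Ro.from_euler('z',-4,degrees=True).as_matrix()
    m=(c['range_z']>0)&(L[...,0]>.12)&(L[...,0]<.21)&(L[...,1]>.0)&(L[...,1]<.15)&(L[...,2]>.045)&(L[...,2]<.07);y=np.sort(L[m][:,1]);print(len(y),y[:20].round(4).tolist())
    z=W[...,2];q=L[(c['range_z']>0)&(np.hypot(L[...,0],L[...,1])>.028)&(np.hypot(L[...,0],L[...,1])<.06)&(z>.070)&(z<.079)];print('arm',len(q),q.mean(0).round(4),'ang',np.degrees(np.arctan2(q[:,1].mean(),q[:,0].mean())))
    return L
E
python3 -c "
from h import *
ang()
front(shot('scene','s17'));front(dict(np.load('pics/s11.npz')));front(dict(np.load('pics/s7.npz')))"
```

```text
r 0.0835 ang -29.2 w 0.022417488342981372 18.446669429540634 F [13.  11.   2.1] tcp [ 0.6025 -0.0045  0.0824] t 31.7167 [-179.4    0.3  -93.9]
tray front y min (loader) [0.1085 0.1142 0.1446] 106
517 [0.051, 0.0512, 0.0513, 0.052, 0.0522, 0.0524, 0.0526, 0.0526, 0.0526, 0.0527, 0.0529, 0.053, 0.053, 0.053, 0.0533, 0.0534, 0.0536, 0.0536, 0.0537, 0.0539]
arm 85 [ 0.0427 -0.0081  0.0746] ang -10.786837270695132
0 []
arm 85 [ 0.0427 -0.0018  0.0745] ang -2.3488060314247003
0 []
arm 81 [0.0428 0.0035 0.0746] ang 4.664646649220419
```

Force has jumped to about 17 N and the tray front has stopped moving, so it is at its stop. I'll ease off, release and take the crank off by its hub.

Call:
apply_moves(
  targets=[
    [0.2,-0.004,-0.002,0,0,0,0],
    [0.2,0,0,0,0,0,0],
    [0.2,0,0,0,0,0,0],
    [0.5,0,0,0,0,0,0],
    [0.5,0,0,0,0,0,0],
    [0.5,0,0,0,0,0,0],
    [0.5,0,0,0,0,0,0],
    [0.5,0,0,-0.03,0,0,0],
    [0.5,0,0,-0.03,0,0,0],
    [0.5,0,0,-0.02,0,0,0],
    [0.5,0,0,0,0,0,0],
    [0.5,0,0,0,0,0,0],
  ],
)

```text
time_s: 32.82
tcp_pos: [0.5988, -0.0036, 0.1612]
eef_rot: [-179.9, 0.0, -94.1]
contact_force: [0.1, 0.4, -0.3]
gripper_width: 0.0436
gripper_force: 0.0
```

```bash
python3 -c "
from h import *
c=shot('scene','s18');L=front(c);z=L[...,2];ok=c['range_z']>0;r=np.hypot(L[...,0],L[...,1]);d=c['frame'].sum(2)
q=L[ok&(r>.06)&(r<.1)&(z>.128)&(z<.14)&(d<150)];print('knob',len(q),q.mean(0),np.degrees(np.arctan2(q[:,1].mean(),q[:,0].mean())))
q=L[ok&(r<.035)&(z>.116)&(z<.126)];print('hub',len(q),cv2.minAreaRect(np.float32(q[:,:2])),q.mean(0))
delta([.5295,.036,.16],-194)"
```

```text
512 [0.0503, 0.0516, 0.052, 0.052, 0.0526, 0.0527, 0.0528, 0.0528, 0.0529, 0.053, 0.0531, 0.0531, 0.0532, 0.0532, 0.0533, 0.0534, 0.0534, 0.0539, 0.0542, 0.0542]
arm 83 [ 0.0434 -0.0039  0.0738] ang -5.084787990716524
knob 43 [ 0.08071889 -0.00903865  0.13346177] -6.389184488917944
hub 106 ((-0.0006928239017724991, 0.002486320212483406), (0.035228896886110306, 0.03209799528121948), 79.40410614013672) [-0.00028416  0.00419711  0.12106286]
turn first [ 5.0000e-04 -5.0000e-04  1.1104e+00] then shift(after turn) [ 0.0761  0.0219 -0.0001] j [ 18.3  15.5 -13.4  -0.  -61.1 -22.4] F [ 0.1  0.1 -0.5] M [ 0.    0.19 -0.  ] t 32.8667 tcp [ 0.5981 -0.0037  0.1599] [179.94   0.   -94.07]
```

Call:
apply_moves(
  targets=[
    [0.7,0,0,0,0,0,-0.076],
    [0.7,0,0,0,0,0,-0.076],
    [0.7,0,0,0,0,0,-0.076],
    [0.7,0,0,0,0,0,-0.076],
    [0.7,0,0,0,0,0,-0.076],
    [0.7,0,0,0,0,0,-0.076],
    [0.7,0,0,0,0,0,-0.076],
    [0.7,0,0,0,0,0,-0.076],
    [0.7,0,0,0,0,0,-0.076],
    [0.7,0,0,0,0,0,-0.076],
    [0.7,0,0,0,0,0,-0.076],
    [0.7,0,0,0,0,0,-0.076],
    [0.7,0,0,0,0,0,0],
  ],
)

```text
time_s: 33.95
tcp_pos: [0.5977, -0.0038, 0.1585]
eef_rot: [179.9, 0.2, -11.7]
contact_force: [0.4, -0.9, -0.8]
gripper_width: 0.0616
gripper_force: 0.0
```

```bash
python3 -c "
from h import *
delta([.5295,.0365,.073],-12)"
```

```text
turn first [0.0009 0.002  0.0038] then shift(after turn) [-0.0751 -0.0252  0.0855] j [ 18.3  15.7 -13.4  -0.  -61.1  60. ] F [ 0.4 -0.9 -0.8] M [-0.05  0.13  0.02] t 33.95 tcp [ 0.5977 -0.0038  0.1585] [179.92   0.18 -11.66]
```

Call:
apply_moves(
  targets=[
    [0.7,-0.025,-0.0084,0,0,0,0.004],
    [0.7,-0.025,-0.0084,0,0,0,0],
    [0.7,-0.0251,-0.0084,0,0,0,0],
    [0.7,0,0,0,0,0,0],
    [0.7,0,0,0.028,0,0,0],
    [0.7,0,0,0.028,0,0,0],
    [0.7,0,0,0.027,0,0,0],
    [0.7,0,0,0,0,0,0],
  ],
)

```text
time_s: 34.62
tcp_pos: [0.5266, 0.0357, 0.0719]
eef_rot: [179.7, 0.5, -12.6]
contact_force: [-0.8, -0.0, -0.6]
gripper_width: 0.0616
gripper_force: 0.0
```

Call:
apply_moves(
  targets=[
    [0.25,0,0,0,0,0,0],
    [0.25,0,0,0,0,0,0],
    [0.25,0,0,0,0,0,0],
    [0.25,0,0,0,0,0,0],
    [0.25,0,0,0,0,0,0],
    [0.25,0,0,0,0,0,0],
    [0.25,0,0,0,0,0,0],
    [0.25,0,0,0,0,0,0],
  ],
  newtons=60,
)

```text
time_s: 35.28
tcp_pos: [0.5313, 0.0359, 0.0788]
eef_rot: [179.9, -0.1, -12.3]
contact_force: [0.2, -7.0, 4.4]
gripper_width: 0.0325
gripper_force: 59.7
```

Call:
apply_moves(
  targets=[
    [0.25,0,0,-0.008,0,0,0],
    [0.25,0,0,-0.01,0,0,0],
    [0.25,0,0,-0.01,0,0,0],
    [0.25,0,0,-0.01,0,0,0],
    [0.25,0,0,0,0,0,0],
  ],
)

```text
time_s: 35.7
tcp_pos: [0.5317, 0.0373, 0.1174]
eef_rot: [-179.9, -0.1, -12.3]
contact_force: [1.4, 0.4, -3.9]
gripper_width: 0.0324
gripper_force: 59.7
```

Call:
apply_moves(
  targets=[
    [0.25,0,0,-0.015,0,0,0],
    [0.25,0,0,-0.015,0,0,0],
    [0.25,0,0,0,0,0,0.021],
    [0.25,0,0,0,0,0,0.021],
    [0.25,0,0,0,0,0,0],
  ],
)

```text
time_s: 36.12
tcp_pos: [0.5303, 0.0372, 0.1452]
eef_rot: [-180.0, 0.0, -16.2]
contact_force: [-0.2, -0.2, -4.1]
gripper_width: 0.0323
gripper_force: 59.7
```

```bash
python3 -c "
from h import *
delta([.44,.036,.14],-16.1);delta([.44,.3486,.14],-16.1)
c=shot('scene','s19');L=front(c);z=L[...,2];ok=c['range_z']>0;r=np.hypot(L[...,0],L[...,1]);d=c['frame'].sum(2)
q=L[ok&(r>.06)&(r<.1)&(z>.128)&(z<.24)&(d<150)&(L[...,0]>.05)];print('knobtop',np.percentile(q[:,2],[50,95,99]))
t=dict(np.load('pics/scene0.npz'));W=world(t);m=(np.hypot(W[...,0]-.4784,W[...,1]-.3375)<.04);print('tray floor',np.median(W[m][:,2]))
"
```

```text
turn first [-0.0003  0.0003 -0.0011] then shift(after turn) [-0.0864  0.0262  0.0052] j [ 25.1  10.2 -22.6  -0.  -57.2  48.7] F [-0.2 -0.2 -4.1] M [-0.08  0.23 -0.02] t 36.1167 tcp [0.5303 0.0372 0.1452] [-1.7997e+02  3.0000e-02 -1.6200e+01]
turn first [-0.0003  0.0003 -0.0011] then shift(after turn) [-0.1731 -0.2742  0.0052] j [ 25.1  10.2 -22.6  -0.  -57.2  48.7] F [-0.2 -0.2 -4.1] M [-0.08  0.23 -0.02] t 36.1167 tcp [0.5303 0.0372 0.1452] [-1.7997e+02  3.0000e-02 -1.6200e+01]
513 [0.0503, 0.0515, 0.0517, 0.0519, 0.052, 0.0524, 0.0525, 0.0525, 0.0528, 0.053, 0.0531, 0.0532, 0.0533, 0.0533, 0.0535, 0.0536, 0.0538, 0.0539, 0.0543, 0.0545]
arm 0 [nan nan nan] ang nan
knobtop [0.16666055 0.20196435 0.20282559]
tray floor 0.004201451586788196h.py:36: RuntimeWarning: Mean of empty slice.
  z=W[...,2];q=L[(c['range_z']>0)&(np.hypot(L[...,0],L[...,1])>.028)&(np.hypot(L[...,0],L[...,1])<.06)&(z>.070)&(z<.079)];print('arm',len(q),q.mean(0).round(4),'ang',np.degrees(np.arctan2(q[:,1].mean(),q[:,0].mean())))
  ret = um.true_divide(
  ret = ret.dtype.type(ret / rcount)
```

Call:
apply_moves(
  targets=[
    [0.25,-0.0288,0.0087,0,0,0,0],
    [0.25,-0.0288,0.0087,0,0,0,0],
    [0.25,-0.0288,0.0087,0,0,0,0],
    [0.25,-0.0096,-0.0334,0,0,0,0],
    [0.25,-0.0096,-0.0334,0,0,0,0],
    [0.25,-0.0096,-0.0334,0,0,0,0],
    [0.25,-0.0096,-0.0334,0,0,0,0],
    [0.25,-0.0096,-0.0334,0,0,0,0],
    [0.25,-0.0096,-0.0334,0,0,0,0],
    [0.25,-0.0096,-0.0334,0,0,0,0],
    [0.25,-0.0096,-0.0334,0,0,0,0],
    [0.25,-0.0096,-0.0334,0,0,0,0],
    [0.25,0,0,0,0,0,0],
    [0.25,0,0,0,0,0,0],
  ],
)

```text
time_s: 37.33
tcp_pos: [0.4403, 0.3502, 0.1443]
eef_rot: [179.9, 0.0, -15.9]
contact_force: [-1.0, -0.6, -5.0]
gripper_width: 0.0323
gripper_force: 59.7
```

```bash
python3 -c "
from h import *
delta([.44,.3486,.03],-16.1)"
```

```text
turn first [0.0009 0.0004 0.002 ] then shift(after turn) [0.0002 0.0016 0.1143] j [ 58.4  13.1 -18.9  -0.  -58.   15.7] F [-1.  -0.6 -5. ] M [-0.21  0.26  0.03] t 37.3333 tcp [0.4403 0.3502 0.1443] [ 1.7992e+02  4.0000e-02 -1.5920e+01]
```

Call:
apply_moves(
  targets=[
    [0.25,0,0.001,0.028,0,0,0],
    [0.25,0,0,0.028,0,0,0],
    [0.25,0,0,0.028,0,0,0],
    [0.25,0,0,0.028,0,0,0],
    [0.25,0,0,0,0,0,0],
    [0.25,0,0,0,0,0,0],
  ],
)

```text
time_s: 37.83
tcp_pos: [0.44, 0.3459, 0.0325]
eef_rot: [179.8, 0.1, -16.1]
contact_force: [1.5, 0.4, -2.9]
gripper_width: 0.032
gripper_force: 59.7
```

Call:
apply_moves(
  targets=[
    [0.25,0,0,0.004,0,0,0],
    [0.25,0,0,0.004,0,0,0],
    [0.25,0,0,0,0,0,0],
    [0.25,0,0,0,0,0,0],
  ],
)

```text
time_s: 38.17
tcp_pos: [0.4409, 0.3481, 0.0263]
eef_rot: [-179.9, -0.0, -16.1]
contact_force: [0.2, 0.6, -4.3]
gripper_width: 0.0318
gripper_force: 59.7
```

Call:
apply_moves(
  targets=[
    [0.25,0,0,0.003,0,0,0],
    [0.25,0,0,0.002,0,0,0],
    [0.25,0,0,0,0,0,0],
    [0.25,0,0,0,0,0,0],
  ],
)

```text
time_s: 38.5
tcp_pos: [0.4407, 0.3479, 0.0205]
eef_rot: [-180.0, -0.0, -16.1]
contact_force: [0.6, 0.8, -4.0]
gripper_width: 0.032
gripper_force: 59.7
```

Call:
apply_moves(
  targets=[
    [0.25,0,0,0.0015,0,0,0],
    [0.25,0,0,0,0,0,0],
    [0.25,0,0,0,0,0,0],
  ],
)

```text
time_s: 38.75
tcp_pos: [0.4407, 0.348, 0.0198]
eef_rot: [-180.0, -0.0, -16.1]
contact_force: [-3.7, -0.9, 5.8]
gripper_width: 0.0324
gripper_force: 59.7
```

Contact with the tray floor. I'll release, rise and move back clear of the view.

Call:
apply_moves(
  targets=[
    [0.7,0,0,0,0,0,0],
    [0.7,0,0,0,0,0,0],
    [0.7,0,0,0,0,0,0],
    [0.7,0,0,0,0,0,0],
    [0.7,0,0,0,0,0,0],
    [0.7,0,0,-0.03,0,0,0],
    [0.7,0,0,-0.035,0,0,0],
    [0.7,0,0,-0.035,0,0,0],
    [0.7,0,0,-0.035,0,0,0],
    [0.7,0,0,-0.035,0,0,0],
    [0.7,0,0.035,0,0,0,0],
    [0.7,0,0.035,0,0,0,0],
    [0.7,0,0.035,0,0,0,0],
    [0.7,0,0.035,0,0,0,0],
    [0.7,0,0.035,0,0,0,0],
    [0.7,0,0.035,0,0,0,0],
    [0.7,0,0.035,0,0,0,0],
    [0.7,0,0,0,0,0,0],
    [0.7,0,0,0,0,0,0],
  ],
)

```text
time_s: 40.33
tcp_pos: [0.3723, 0.1111, 0.1893]
eef_rot: [-179.9, -0.0, -16.2]
contact_force: [-0.2, -0.2, 0.5]
gripper_width: 0.0615
gripper_force: 0.0
```

```bash
python3 -c "
from h import *
c=shot('scene','s20');L=front(c);W=world(c);ok=c['range_z']>0
T=(W-[.4784,.3375,.005])@Ro.from_euler('z',-16.1,degrees=True).as_matrix()
b=ok&(abs(T[...,0])<.09)&(abs(T[...,1])<.05)
for n,lo,hi in('arm',.007,.016),('hubtop',.05,.062),('knobtop',.066,.078):
  q=T[b&(T[...,2]>lo)&(T[...,2]<hi)];print(n,len(q),np.median(q,0).round(4) if len(q) else '')
z=L[...,2];q=L[ok&(np.hypot(L[...,0],L[...,1]+.155)<.025)&(z>.08)];print('lock top',np.percentile(q[:,2],[50,95]))
cv2.imwrite('pics/c20.png',cv2.resize(c['frame'][140:350,180:430],(750,600),interpolation=2)[:,:,::-1])" 2>/dev/null
```

```text
513 [0.0515, 0.0517, 0.0521, 0.0521, 0.0523, 0.0523, 0.0525, 0.0525, 0.0526, 0.0527, 0.0528, 0.0528, 0.053, 0.053, 0.0532, 0.0534, 0.0539, 0.054, 0.0541, 0.0542]
arm 0 [nan nan nan] ang nan
arm 214 [0.0011 0.005  0.0108]
hubtop 167 [-0.0392  0.0035  0.0569]
knobtop 63 [0.0395 0.0032 0.0706]
lock top [0.10169509 0.10545949]
```

View pics/c20.png

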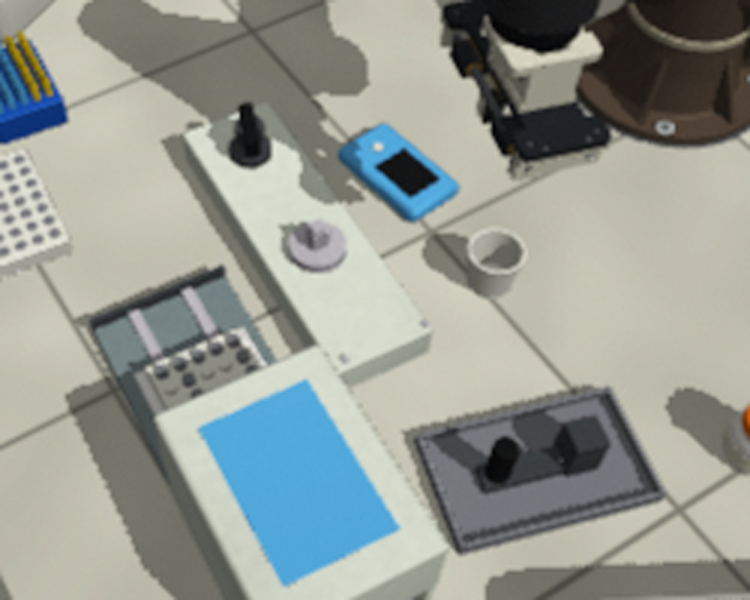

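The crank lies flat in its tray with its knob up, at (545,455) in the crop. The lock is still raised, with its top at 0.105. The sample tray front moved 41.5 mm past the point where travel was about 109 mm, so about 150 mm in all. The robot is clear, so I'll hand in.

```bash
python3 -c "
from h import *
print(close_job())"
```

```text
the job is handed in; nothing more can be done
None
```

I handed the job in at about 40 s with the lock raised and turned, the sample tray wound out to its stop (about 150 mm by my measurement), and the crank lying flat, knob up, in its grey tray; the hand-in returned no verdict.

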